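# Clip the slate price board into its sign foot

## Task

The slate price board lies against the table easel, whose taller backboard keeps fingers from getting behind it. Slide it along the ledge until it juts out past the end of the easel that is away from the tall carton, take it by the part that juts out, and snap its bottom rail down fully home into both spring clips of the wooden sign foot, so that the board stands upright and centred in the foot. Do not push the tall carton, the ribbon spool or the little price tent away and do not let the board fall.

Things in the scene. Friction and masses are not known exactly. Their poses are not given: they have to be found in the camera images.
- board_centre (a point): Centre of the loose slate board: dark panel 100 mm wide, 8 mm thick, with a round aluminium rail (12 mm diameter, 100 mm long, centred on the thickness) along its bottom edge; 140 mm high in all, 0.12 to 0.24 kg. The point is 70 mm above the rail's underside. y along the width and rail, z from rail to top edge, x through the thickness (into the backboard at the start). Front and back are alike.
- easel: Wooden table easel, does not move. Origin on the counter under it; x level from front to back, y level along its width, z up. Backboard 180 mm wide (y -90 to +90 mm), about 14 mm thick, leaning 35 degrees back from upright (top towards +x). Feet and struts lie within 65 mm of the middle, so the space behind is free past both ends.
- ledge_mid (a point): Middle of the easel's ledge (x -40, y 0, z 24 mm in the easel's frame; same axes), in the corner where it meets the backboard at right angles. Up the slope from here the board's top is at 140 mm, the backboard's top at 151 mm. Ledge 24 mm deep with a lip 6 mm high; open at both ends. The board starts within 25 mm of the middle and stays put with up to 45 mm jutting out past an end.
- sign_foot: Oak sign foot 90 x 130 x 12 mm, does not move, origin under its centre, y along its long side, z up. Two spring clips at y -28 and +28 mm, each a pair of 18 mm wide steel leaves, 40 mm high, facing each other across x = 0: flared mouth 25 mm wide, narrowing to 8.4 mm between rounded lips 26 mm above the counter. The rail goes in from above, along y.
- foot_seat (a point): Seat for the rail's underside between the clips, 14 mm above the counter at the foot's centre; same axes as the foot. Going down, the rail meets the lips 11 mm above this seat, takes about 10 to 15 N in all to press past them, and snaps under them. Fully home, board_centre is 70 mm above this point.
- carton_centre (a point): Centre of the tall cream carton, 49 x 64 x 205 mm, standing loose about 18 cm from the middle of the easel, beyond one end of it (either end). Not to be disturbed.
- ribbon_centre (a point): Centre of a ribbon spool lying flat, 64 mm across and 26 mm high, loose, off the other end of the easel. Not to be disturbed.
- tent_centre (a point): Centre of a small price tent, 18 x 58 x 38 mm, loose, on the robot's side of the sign foot. Not to be disturbed.

How it is judged (in metres and radians):
On the way:
1. the board, still resting on the ledge and backboard, juts out at least 25 mm past the easel's end away from the tall carton (((y of board_centre in the frame of easel above 0.065 m and y of carton_centre in the frame of easel below 0 m) or (y of board_centre in the frame of easel below -0.065 m and y of carton_centre in the frame of easel above 0 m)) and z of board_centre in the frame of easel between 0.074 and 0.094 m and angle between board_centre's own z axis and vertical between 0.54 and 0.68 rad), for 0.2 s.
At the end, for the whole second after the job is handed in: The board stands in the sign foot with its rail snapped under the lips of both clips and down on the seat (centre within 3 mm of its home height), within 12 mm of the middle of the foot along it and 8 mm across, upright and in line with the foot within 0.12 rad, let go and still (z of board_centre in the frame of sign_foot between 0.08 and 0.087 m and x of board_centre in the frame of sign_foot between -0.008 and 0.008 m and y of board_centre in the frame of sign_foot between -0.012 and 0.012 m and angle between board_centre's own z axis and vertical below 0.12 rad and angle between the y axis of board_centre and the y axis of sign_foot, either way round below 0.12 rad); the robot touches nothing.
It fails at once if the tall carton is moved by more than 20 mm (distance of carton_centre from where it was at the start of the episode above 0.02 m).
It fails at once if the ribbon spool is moved by more than 20 mm (distance of ribbon_centre from where it was at the start of the episode above 0.02 m).
It fails at once if the price tent is moved by more than 20 mm (distance of tent_centre from where it was at the start of the episode above 0.02 m).
It fails at once if the board falls flat (angle between board_centre's own z axis and vertical above 1.2 rad).
It also fails if it takes over 64 s, if anything falls off the work surface, if the arm or the gripper's body presses on something with over 40 N, if the wrist force passes 120 N, or if a joint passes its speed limit or range.

## Robot

A 6-joint arm with a two-finger parallel gripper is mounted at the origin on a cart in front of the work surface, level with it; the furniture and walls round the work are solid. World frame = base frame: x ahead of the robot, y to its left, z up, the work surface at z = 0. Lengths are in mm, angles in rad, forces in N, time in s.
With the tool pointing down it reaches from about 300 to 875 mm from the base axis. Payload 6.4 kg.
Tool frame: the origin (TCP) lies where the fingers leave the gripper's body, on its centre line; the fingertips stand 73 mm ahead of it and the grasp point (between the pads) lies 54 mm ahead of it; x points along the fingers, y is the direction in which the jaws open and shut, and the axes are right-handed (so a half turn about x gives the same grasp; the last joint's range is limited). The gripper opens to 85 mm and grips with 20 to 120 N. Pads are 22 mm wide; open, the fingers measure 114 mm over their backs; the gripper's body (76 mm by 85 mm) begins 54 mm behind the grasp point. The pads swing forward as they close: fully open they stand 13 mm farther back than shut.
Start: joints at [-1.532, 0.181, 1.607, -0, 1.354, -0.206], TCP at [139.374, -557.868, 303.888] pointing down, gripper open.
Joint ranges: [-2.99, 2.99], [-0.89, 2.07], [0.3, 2.58], [-1.14, 4.28], [0, 2.63], [-3.12, 3.12]. Speed limits (rad/s): [2.57, 2.57, 3.01, 3.14, 3.14, 3.14].

## Interface

Orientations are given as [roll, pitch, yaw] about the fixed x, y, z axes, in that order (R = Rz(yaw) Ry(pitch) Rx(roll)).
In Python, from plant import bot gives the robot as it stands.
- The arm moves only by the tool apply_moves, never from a script. Its argument "targets" is a list of rows, each a list of 5 numbers: the shift along the tool's x, y, z in m, then the turn about the tool's x in degrees, then the closure, from -1 (fully open) to 1 (shut). A call has 1 to 8 rows; each row shifts and turns the commanded pose from where the row before left it, along the tool's axes as they then stand; what a row does not reach is not made up. A row lasts 1/8 s, in which the tool goes at most 62.5 mm and 10.7 degrees, less where a joint would pass 70% of its speed; a pose out of reach is approached as far as the arm can. A call is refused whole if a number of a shift passes 0.0625 or a number of a turn 10.7, either way. A call with a gripper value outside its range is refused whole. The fingers move at their own pace and stop on an object; "force" is the grip in N (left out, the last holds). Time passes only in rows, so rows that do not move let the fingers close. It gives the time, the measured TCP pose, the force and the opening at its end, in the units of the state.
- bot.observe(): the state, without advancing time (a new reading comes with each control period).
- bot.get_image(name): name is "scene" or "top" or "wrist"; returns a dict with "pixels" (384x512x3 uint8, red, green, blue), "mtx" (3x3 intrinsics, pixels), "k1" (the pictures are not rectified: a ray, as slopes to the right and down, at radius r is drawn at 1 + k1 r^2 times it, then the intrinsics apply), "eye" and "attitude" of the camera in the world; the wrist camera has in their place "mount" (4x4, takes a point from camera to tool coordinates, whose origin is the TCP and whose axes are the tool frame's). Camera axes: x right, y down, z forward; pixel columns grow to the right and rows downward; lengths in mm; the calibration is good to about 2 mm. A picture is of the moment at which its call begins: read the wrist's pose just before it. There is no depth.
- bot.finish_job(): hands the job in, once; it reports no verdict.
Trained networks look in a picture, given as the dict that the camera call returned (one of the last four; its "shot" number tells which), for a name from the list of things; names that differ only in an ending like _2 or _b are one class to them, and where a whole thing is asked for, a point or a joint stands for the part that bears it (a point fixed in the world has none). Each returns a list of dicts, best first, with "confidence" (0 to 1); they miss things now and then, are a little off and sometimes report something else, mostly with a low value. They report only what shows in the picture. A call takes as long as a camera call.
- bot.silhouettes(picture, target): "region" (384x512 bool, what is visible of it) and "box" ([centre column, centre row, width, height] in pixels, round what is visible of it).
The state is a dict: "clock": time; "qpos": joint angles; "dq": joint speeds; "joint_efforts": joint torques, N m; "ee_pos": TCP position; "orientation": TCP orientation; "ft_force": force on the tool from outside, world axes, zero at the start; "torque": the same for the moment, N m; "grip_width": opening from 0.0 (shut) to 1.0 (fully open).
Only numpy, scipy, OpenCV 4.12 (cv2) and the standard library are available. Lean on these libraries where they do the work, as an engineer would, in place of code of your own. Each camera call takes 0.05 s, during which the arm holds its last target.

## Working session

There is one attempt and no reset: what is moved stays moved. The work goes in short steps, Python scripts to look and compute and a tool call to move; the robot and the scene stay as the last step left them, time stands still between calls to the robot, and variables do not carry over. Pictures are saved under pics/ and viewed, and the job is handed in when it is done.

Besides the shell and the picture viewer there is one more tool, called after "Emit:" as a command line: name --pt "numbers of a row" for each row, then --argument value for the rest. apply_moves: Moves the arm, as the interface text tells. Its arguments: {"type":"object","properties":{"targets":{"type":"array","items":{"type":"array","items":{"type":"number"}}},"force":{"type":"number"}},"required":["targets"]}

```bash
ls; mkdir -p pics
cat > h.py <<'E'
import numpy as np, cv2, pickle
from plant import bot
from scipy.spatial.transform import Rotation as R
def save(p,name): cv2.imwrite('pics/'+name+'.png',p['pixels'][:,:,::-1])
E
python3 - <<'E'
from h import *
s=bot.observe();print(s)
for n in ['scene','top','wrist']:
    p=bot.get_image(n);save(p,n+'0');pickle.dump(p,open(n+'0.pkl','wb'))
    print(n,{k:v for k,v in p.items() if k!='pixels'})
    for t in ['board_centre','easel','sign_foot','carton_centre','ribbon_centre','tent_centre']:
        r=bot.silhouettes(p,t); print(t,[(round(d['confidence'],2),np.round(d['box'])) for d in r][:2])
        pickle.dump(r,open(f'{n}0_{t}.pkl','wb'))
E
```

```text
pics
{'clock': 0.0, 'qpos': array([-1.53231020e+00,  1.81549477e-01,  1.60797131e+00,  1.13089461e-05,
        1.35382111e+00, -2.06285024e-01]), 'dq': array([-1.36891620e-03, -2.68731852e-04, -4.02223817e-04,  8.99133555e-05,
       -2.54892679e-03,  1.42494217e-03]), 'joint_efforts': array([ 4.56953067e-04, -4.44871759e+01, -3.51337659e+01, -2.00293025e-04,
        8.97963066e-03, -8.37719057e-06]), 'ee_pos': array([ 139.35388475, -557.42860155,  302.99704029]), 'orientation': array([-1.78339227,  1.56904704,  1.60296909]), 'ft_force': array([ 1.05234092, -0.23992353,  0.24161711]), 'torque': array([ 0.03346008, -0.029675  ,  0.00158658]), 'grip_width': 0.9980107136199712}
scene {'mtx': array([[431.72401027,   0.        , 263.35906241],
       [  0.        , 431.72401027, 190.17491904],
       [  0.        ,   0.        ,   1.        ]]), 'k1': -0.012503978416545642, 'eye': array([208.50535964, 799.23699216, 725.25807364]), 'attitude': array([-2.19974722, -0.00634549, -2.71658724]), 'shot': 1}
board_centre [(0.48, array([229., 212.,  38.,  17.]))]
easel [(0.8, array([242., 243.,  9
[... 905 characters left out ...]

tent_centre [(0.49, array([302., 255.,  16.,  14.]))]
wrist {'mtx': array([[345.46376122,   0.        , 255.47478003],
       [  0.        , 345.46376122, 192.39465486],
       [  0.        ,   0.        ,   1.        ]]), 'k1': -0.04286611245351106, 'mount': array([[ 4.24872995e-04, -3.19980076e-01,  9.47424177e-01,
        -6.98037047e+01],
       [ 9.99999678e-01, -5.09061245e-04, -6.20379264e-04,
         4.58787625e-01],
       [ 6.80805935e-04,  9.47424135e-01,  3.19979756e-01,
        -8.29011231e+01],
       [ 0.00000000e+00,  0.00000000e+00,  0.00000000e+00,
         1.00000000e+00]]), 'shot': 3}
board_centre []
easel []
sign_foot []
carton_centre []
ribbon_centre []
tent_centre []
```

Run:
```python
import cv2
a=cv2.imread('pics/top0.png')[90:310,140:380]; cv2.imwrite('pics/top0c.png',cv2.resize(a,None,fx=2.7,fy=2.7,interpolation=cv2.INTER_CUBIC)[:600])
a=cv2.imread('pics/scene0.png')[150:330,140:380]; cv2.imwrite('pics/scene0c.png',cv2.resize(a,None,fx=3.3,fy=3.3,interpolation=cv2.INTER_CUBIC)[:600])
```

```text
(no output)
```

View pics/top0c.png

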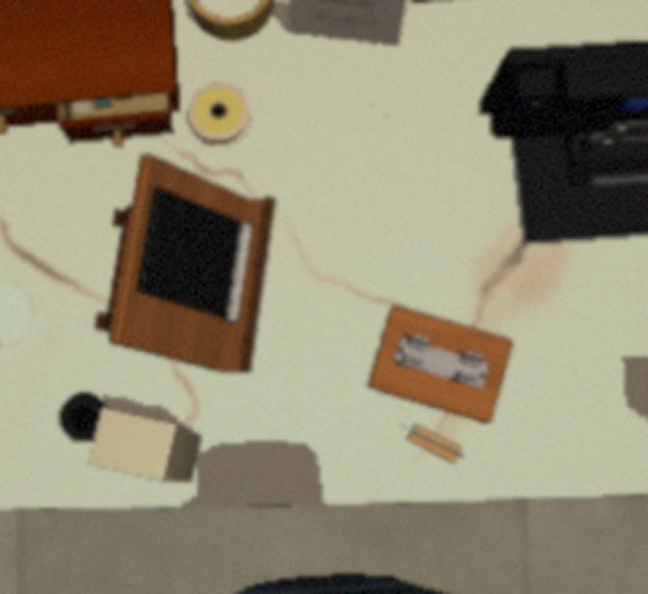

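View pics/scene0c.png

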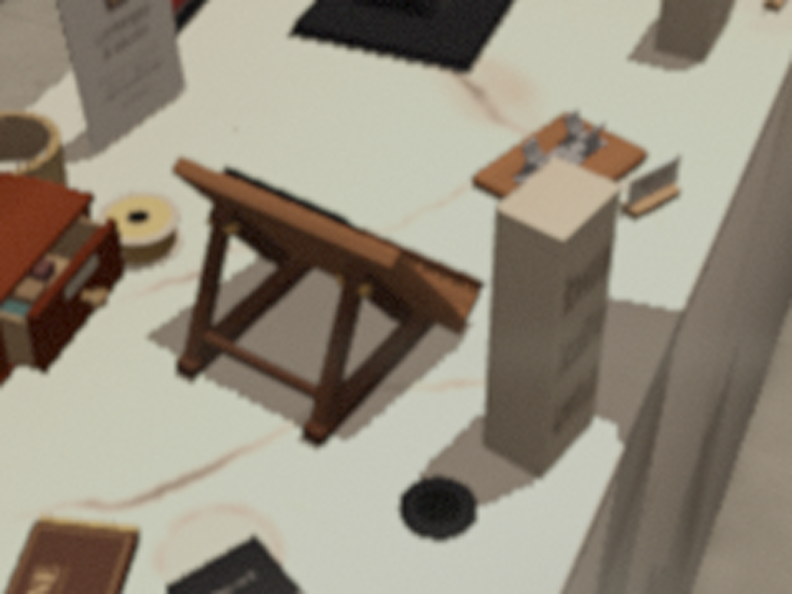

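The top view shows the easel at (190,265 in the crop), with its ledge facing image right and the carton at its near end. The spool is at the far end, and the foot and tent are at the right. I'll now get coarse poses by fitting the known geometry.

```bash
cat >> h.py <<'E'
def campose(p,s=None):
    if 'eye' in p: return R.from_euler('xyz',p['attitude']).as_matrix(), np.array(p['eye'])
    T=np.eye(4);T[:3,:3]=R.from_euler('xyz',s['orientation']).as_matrix();T[:3,3]=s['ee_pos']
    M=T@p['mount'];return M[:3,:3],M[:3,3]
def proj(X,p,cp):
    Rm,e=cp; c=(np.atleast_2d(X)-e)@Rm; u=c[:,:2]/c[:,2:]
    u=u*(1+p['k1']*(u**2).sum(1,keepdims=True)); K=p['mtx']
    return u*[K[0,0],K[1,1]]+[K[0,2],K[1,2]]
def back(px,p,cp,z):
    Rm,e=cp;K=p['mtx']; d=(np.atleast_2d(px).astype(float)-[K[0,2],K[1,2]])/[K[0,0],K[1,1]]
    u=d.copy()
    for _ in range(20): u=d/(1+p['k1']*(u**2).sum(1,keepdims=True))
    r=np.c_[u,np.ones(len(u))]@Rm.T
    t=(z-e[2])/r[:,2]; return e+r*t[:,None]
E
python3 - <<'E'
from h import *
p=pickle.load(open('top0.pkl','rb'));cp=campose(p)
f=2.7
def w(c,z): 
    px=np.array(c)/f+[140,90]-0.3; return np.round(back(px,p,cp,z)).tolist()
print('foot corners (z12)',w([[390,306],[512,341],[492,423],[370,386]],12))
print('foot centre',w([[441,364]],12))
print('tent',w([[435,443]],19))
print('spool',w([[219,112]],26))
print('carton top',w([[131,438]],205))
print('backboard top corners z148',w([[146,153],[110,342]],146))
print('ledge lip corners z~42',w([[273,199],[249,371]],40))
print('rail ends',w([[249,223],[236,322]],32))
print('board top',w([[156,188],[138,291]],141))
print('drawer cabinet',w([[175,100],[170,130],[180,10]],60))
E
```

```text
foot corners (z12) [[537.0, -64.0, 12.0], [498.0, -187.0, 12.0], [416.0, -162.0, 12.0], [456.0, -42.0, 12.0]]
foot centre [[477.0, -114.0, 12.0]]
tent [[398.0, -104.0, 19.0]]
spool [[744.0, 107.0, 26.0]]
carton top [[400.0, 166.0, 205.0]]
backboard top corners z148 [[664.0, 164.0, 146.0], [489.0, 195.0, 146.0]]
ledge lip corners z~42 [[645.0, 52.0, 40.0], [471.0, 78.0, 40.0]]
rail ends [[622.0, 77.0, 32.0], [521.0, 91.0, 32.0]]
board top [[632.0, 155.0, 141.0], [535.0, 171.0, 141.0]]
drawer cabinet [[746.0, 149.0, 60.0], [714.0, 154.0, 60.0], [845.0, 144.0, 60.0]]
```

```bash
cat >> h.py <<'E'
def tool(s): return R.from_euler('xyz',s['orientation']).as_matrix(), np.array(s['ee_pos'])
def delta(target,s=None):
    s=s or bot.observe(); Rt,e=tool(s); return Rt.T@(np.array(target)-e)/1000
def yawy(s):  # heading of tool y axis
    Rt,_=tool(s); return np.degrees(np.arctan2(Rt[1,1],Rt[0,1]))
E
python3 - <<'E'
from h import *
s=bot.observe();Rt,e=tool(s);print(np.round(Rt,3)); print(delta([480,0,330],s),yawy(s))
E
```

```text
[[-0.     0.242 -0.97 ]
 [ 0.    -0.97  -0.242]
 [-1.    -0.    -0.   ]]
[-0.02608629 -0.45868894 -0.46566911] -75.97607592324012
```

Emit:
apply_moves --pt "-0.004 -0.032 -0.039 0 -1" --pt "-0.004 -0.032 -0.039 0 -1" --pt "-0.004 -0.032 -0.039 0 -1" --pt "-0.004 -0.032 -0.039 0 -1" --pt "-0.004 -0.032 -0.039 0 -1" --pt "-0.004 -0.032 -0.039 0 -1" --pt "-0.004 -0.032 -0.039 0 -1" --pt "0 -0.032 -0.039 0 -1"

```text
clock: 2.05
ee_pos: [380.9, -232.6, 332.6]
orientation: [2.1, 1.569, -0.797]
ft_force: [0.2, -0.9, 0.5]
grip_width: 0.996
```

Emit:
apply_moves --pt "0 -0.032 -0.039 0 -1" --pt "0 -0.032 -0.039 0 -1" --pt "0 -0.032 -0.039 0 -1" --pt "0 -0.032 -0.039 0 -1" --pt "0 -0.032 -0.039 0 -1" --pt "0 -0.032 -0.039 0 -1" --pt "0 0 0 0 -1" --pt "0 0 0 0 -1"

```text
clock: 3.05
ee_pos: [560.2, 9.0, 331.6]
orientation: [0.13, 1.57, -2.766]
ft_force: [-0.2, 0.2, -0.6]
grip_width: 1.002
```

Emit:
apply_moves --pt "0 0 0 10 -1" --pt "0 0 0 10 -1" --pt "0 0 0 2 -1" --pt "0 0 0 0 -1"

```text
clock: 3.55
ee_pos: [560.2, 8.3, 332.1]
orientation: [2.554, 1.571, -0.726]
ft_force: [-0.4, 0.3, 0.2]
grip_width: 1.0
```

Run:
```python
from h import *
s=bot.observe();print(yawy(s),s['ee_pos'],s['qpos'])
p=bot.get_image('wrist');save(p,'w1');pickle.dump((p,s),open('w1.pkl','wb'))
for t in ['board_centre','easel','sign_foot','tent_centre']:
    r=bot.silhouettes(p,t); print(t,[(round(d['confidence'],2),np.round(d['box'])) for d in r][:2])
    pickle.dump(r,open(f'w1_{t}.pkl','wb'))
cv2.imwrite('pics/w1b.png',cv2.resize(p['pixels'][:,:,::-1],None,fx=1.56,fy=1.56,interpolation=cv2.INTER_CUBIC))
```

```text
-97.90175957383403 [560.24194708   8.28834117 332.0696623 ] [-1.96975970e-01  1.24923139e-01  1.61283743e+00 -1.23372013e-04
  1.40362380e+00  1.51175258e+00]
board_centre [(0.69, array([116., 172., 143., 129.])), (0.41, array([162., 322.,  43., 103.]))]
easel [(0.83, array([113., 185., 191., 210.]))]
sign_foot [(0.91, array([365., 201., 115.,  90.]))]
tent_centre [(0.59, array([361., 261.,  40.,  25.]))]
```

View pics/w1b.png

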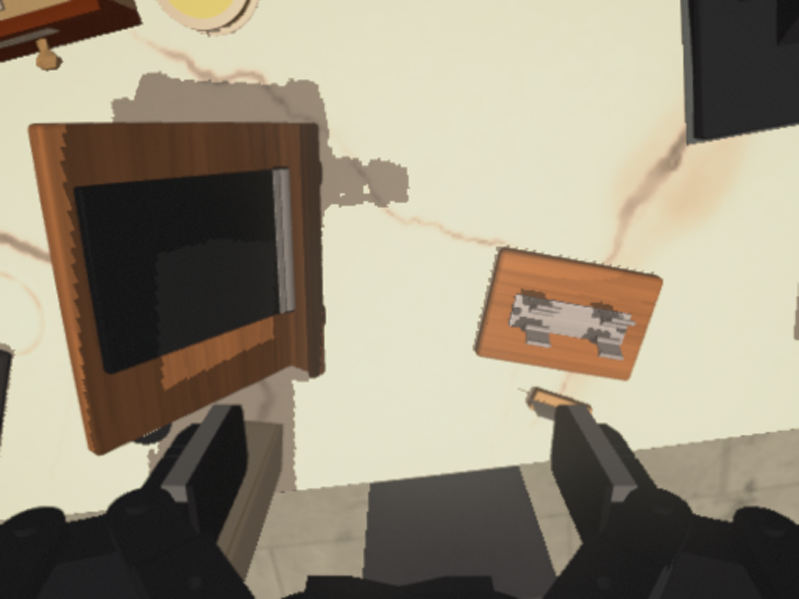

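```bash
cat > fit.py <<'E'
from h import *
from scipy.optimize import least_squares
c,sn=np.cos(np.radians(35)),np.sin(np.radians(35))
def E(s,n,y): # s up slope, n out of backboard toward front, easel frame
    return np.array([-40+s*sn-n*c, y, 24+s*c+n*sn])
def place(pts,v): # v x,y,yaw
    cy,sy=np.cos(v[2]),np.sin(v[2]); P=np.array(pts); return np.c_[v[0]+cy*P[:,0]-sy*P[:,1], v[1]+sy*P[:,0]+cy*P[:,1], P[:,2]]
E
python3 - <<'E'
from fit import *
p,s=pickle.load(open('w1.pkl','rb'));cp=campose(p,s);f=1.5625
t=pickle.load(open('top0.pkl','rb'));ct=campose(t)
# easel points
em=[E(151,-14,-90),E(151,-14,90),E(0,24,-90),E(0,24,90)]
ew=np.array([[30,125],[95,454],[318,124],[324,376]])/f
et=np.array([[146,153],[110,342],[273,199],[249,371]])/2.7+[140,90]-.3
# board: top front corners, rail ends (top of slate near rail)
def bm(y): return [E(140,10,y-50),E(140,10,y+50)]+[E(6,12,y-50),E(6,12,y+50)]
bw=np.array([[76,188],[108,373],[283,168],[291,313]])/f
bt=np.array([[156,188],[138,291],[249,223],[236,322]])/2.7+[140,90]-.3
def res(v,parts=False,which='both'):
    r=[];
    if which!='t': r+=[proj(place(em,v),p,cp)-ew, proj(place(bm(v[3]),v),p,cp)-bw]
    if which!='w': r+=[proj(place(em,v),t,ct)-et, proj(place(bm(v[3]),v),t,ct)-bt]
    return r if parts else np.concatenate(r).ravel()
for w in ['w','t','both']:
    o=least_squares(res,[565,100,1.42,0],kwargs=dict(which=w),loss='soft_l1')
    print(w,np.round(o.x,3)); [print(np.round(q,1).tolist()) for q in res(o.x,True,w)]
fm=[[45,65,12],[45,-65,12],[-45,-65,12],[-45,65,12]]
fw=np.array([[498,247],[661,277],[629,380],[476,352]])/f
ft=np.array([[390,306],[512,341],[492,423],[370,386]])/2.7+[140,90]-.3
for w in ['w','t']:
    g=lambda v:(proj(place(fm,v),*((p,cp) if w=='w' else (t,ct)))-(fw if w=='w' else ft)).ravel()
    o=least_squares(g,[477,-114,-.3]);print('foot',w,np.round(o.x,3),np.round(o.fun,1))
E
```

```text
w [567.894 128.945   1.419 -12.002]
[[-3.6, 0.8], [-4.3, -0.9], [-7.4, 0.1], [-5.0, 0.2]]
[[3.3, -0.6], [3.4, 2.0], [3.5, -0.0], [2.9, -2.0]]
t [569.086 127.666   1.415  -8.574]
[[-2.3, -0.3], [-0.9, 0.2], [-1.2, -1.2], [-1.8, 0.3]]
[[1.9, -0.6], [2.0, 0.7], [1.3, 0.6], [0.8, -0.0]]
both [567.957 128.26    1.418 -11.54 ]
[[-2.7, 0.5], [-3.8, -1.1], [-6.7, -0.0], [-4.5, 0.2]]
[[4.4, -0.2], [4.1, 2.3], [4.3, 0.3], [3.5, -1.7]]
[[-2.6, 0.1], [-1.1, 0.8], [-1.5, -0.8], [-1.9, 0.7]]
[[1.7, -1.2], [2.0, -0.0], [1.2, -0.1], [0.8, -0.8]]
foot w [ 4.81582e+02 -1.11566e+02 -3.13000e-01] [ 0.3 -0.9  2.4 -1.2 -0.3  0.3 -2.4  2.2]
foot t [ 4.77069e+02 -1.13808e+02 -3.05000e-01] [ 0.3 -0.8  0.9 -0.9 -0.   0.6 -1.2  1.1]
```

```bash
cat > fit2.py <<'E'
from fit import *
p,s=pickle.load(open('w1.pkl','rb'));cp=campose(p,s);f=1.5625
t=pickle.load(open('top0.pkl','rb'));ct=campose(t)
ew=np.array([[30,125],[95,454],[318,124],[324,376]])/f
et=np.array([[146,153],[110,342],[273,199],[249,371]])/2.7+[140,90]-.3
bw=np.array([[76,188],[108,373],[283,168],[291,313]])/f
bt=np.array([[156,188],[138,291],[249,223],[236,322]])/2.7+[140,90]-.3
def em(a): return [E(151,-14,-90),E(151,-14,90),E(3,24+a,-90),E(3,24+a,90)]
def bm(y): return [E(140,10,y-50),E(140,10,y+50)]+[E(6,12,y-50),E(6,12,y+50)]
def res(v,parts=False,which='both'):
    r=[];
    if which!='t': r+=[proj(place(em(v[4]),v),p,cp)-ew, proj(place(bm(v[3]),v),p,cp)-bw]
    if which!='w': r+=[proj(place(em(v[4]),v),t,ct)-et, proj(place(bm(v[3]),v),t,ct)-bt]
    return r if parts else np.concatenate(r).ravel()
if __name__=='__main__':
  for w in ['w','t','both']:
    o=least_squares(res,[565,100,1.42,0,5],kwargs=dict(which=w),loss='soft_l1')
    print(w,np.round(o.x,3)); [print(np.round(q,1).tolist()) for q in res(o.x,True,w)]
  v=o.x
  im=cv2.imread('pics/w1b.png')
  def line(a,b,col): 
    q=proj(place([a,b],v),p,cp)*f; cv2.line(im,tuple(int(i) for i in q[0]),tuple(int(i) for i in q[1]),col,1)
  for a,b in [(E(151,0,-90),E(151,0,90)),(E(151,-14,-90),E(151,-14,90)),(E(0,0,-90),E(0,0,90)),(E(0,24,-90),E(0,24,90)),(E(6,24,-90),E(6,24,90)),(E(0,0,-90),E(151,0,-90)),(E(0,0,90),E(151,0,90))]: line(a,b,(0,255,0))
  b=bm(v[3]); 
  for i,j in [(0,1),(2,3),(0,2),(1,3)]: line(b[i],b[j],(0,0,255))
  cv2.imwrite('pics/w1o.png',im)
E
python3 fit2.py
```

```text
w [568.514 131.129   1.417 -11.628  14.554]
[[-6.4, 0.2], [-7.0, -1.4], [-0.9, 0.1], [0.5, 4.5]]
[[0.6, -0.5], [0.7, 2.0], [1.5, 0.1], [0.9, -1.9]]
t [568.945 129.88    1.418  -8.927  10.079]
[[-3.3, -0.2], [-1.8, 0.4], [0.2, -1.6], [-0.3, 0.3]]
[[0.9, -0.6], [1.2, 0.6], [0.5, 0.5], [0.0, -0.1]]
both [568.523 130.969   1.417 -11.321  13.758]
[[-6.2, 0.2], [-6.9, -1.4], [-1.4, 0.1], [0.1, 4.3]]
[[0.8, -0.2], [0.9, 2.3], [1.7, 0.4], [1.0, -1.6]]
[[-3.7, -0.1], [-2.2, 0.5], [0.9, -1.5], [0.4, 0.6]]
[[0.7, -1.4], [0.9, -0.2], [0.2, -0.2], [-0.2, -0.8]]
```

View pics/w1o.png

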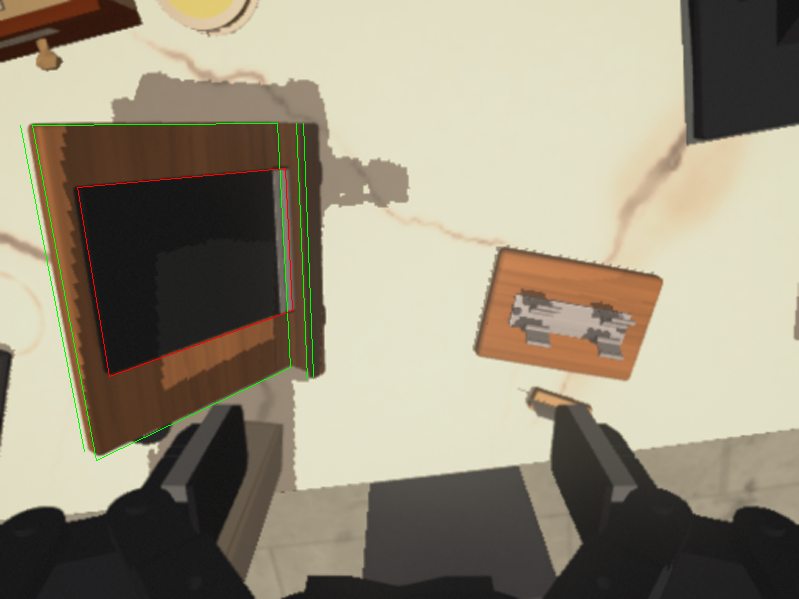

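```bash
cat >> fit.py <<'E'
V=np.array([568.6,130.5,1.417])
def e2w(P): return place([P],V)[0]
def w2e(P):
    d=np.array(P)-[V[0],V[1],0]; cy,sy=np.cos(V[2]),np.sin(V[2]); return np.array([cy*d[0]+sy*d[1],-sy*d[0]+cy*d[1],d[2]])
def st():
    s=bot.observe(); fe=w2e(np.array(s['ft_force'])+[V[0],V[1],0])
    print('t%.2f easel xyz'%s['clock'],np.round(w2e(s['ee_pos']),1),'head-err %.2f'%(yawy(s)-np.degrees(V[2])+180),'F_e',np.round(fe,1),'w%.3f'%s['grip_width'],'world',np.round(s['ee_pos'],1)); return s
E
python3 -c "
from fit import *
s=st();print(e2w([-42,57,332]))"
```

```text
t3.80 easel xyz [-121.3  -10.6  331.9] head-err 0.89 F_e [-0.4 -0.   0.3] w0.995 world [560.5   9.  331.9]
[505.83878034  97.72761365 332.        ]
```

Emit:
apply_moves --force 60 --pt "0 0 0 0.9 1" --pt "0 -0.026 0.0225 0 1" --pt "0 -0.026 0.0225 0 1" --pt "0 -0.027 0.0225 0 1" --pt "0.04 0 0 0 1" --pt "0.04 0 0 0 1" --pt "0.03 0 0 0 1" --pt "0 0 0 0 1"

```text
clock: 4.8
ee_pos: [504.4, 97.7, 219.6]
orientation: [0.114, 1.565, 3.101]
ft_force: [0.9, 0.1, -0.2]
grip_width: -0.001
```

Run:
```python
from fit import *
s=st()
p=bot.get_image('wrist');pickle.dump((p,s),open('w2.pkl','wb'))
cv2.imwrite('pics/w2.png',cv2.resize(p['pixels'][:,:,::-1],None,fx=1.56,fy=1.56,interpolation=cv2.INTER_CUBIC))
```

```text
t4.80 easel xyz [-42.2  58.4 219.6] head-err -0.06 F_e [ 0.3 -0.8 -0.2] w-0.001 world [504.4  97.7 219.6]
```

View pics/w2.png

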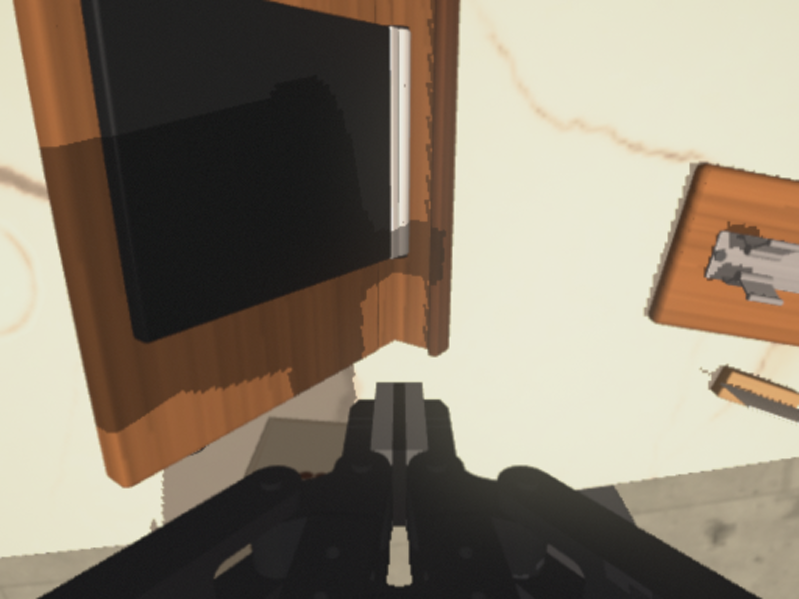

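The view shows the shut fingers at (400,390–470), the board's near edge running from (145,340) to (405,257), and the ledge end at (395,342). I'll overlay the fitted model to check it.

```bash
cat > ov.py <<'E'
from fit import *
def overlay(p,s,yb,src,dst,V=V,f=1.5625):
  cp=campose(p,s);im=cv2.imread(src)
  def line(a,b,col): 
    L=np.linspace(a,b,2); q=proj(place(L,V),p,cp)*f; cv2.line(im,tuple(int(i) for i in q[0]),tuple(int(i) for i in q[1]),col,1)
  for a,b in [(E(151,0,-90),E(151,0,90)),(E(0,0,-90),E(0,0,90)),(E(0,24,-90),E(0,24,90)),(E(6,24,-90),E(6,24,90)),(E(0,0,-90),E(151,0,-90)),(E(0,0,90),E(151,0,90))]: line(a,b,(0,255,0))
  for a,b in [((140,10,-50),(140,10,50)),((140,10,50),(10,10,50)),((6,12,50),(6,12,-50)),((140,10,-50),(10,10,-50))]:
    line(E(a[0],a[1],a[2]+yb),E(b[0],b[1],b[2]+yb),(0,0,255))
  cv2.imwrite(dst,im)
E
python3 -c "
from ov import *
p,s=pickle.load(open('w2.pkl','rb'));overlay(p,s,-11,'pics/w2.png','pics/w2o.png')"
```

```text
(no output)
```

View pics/w2o.png

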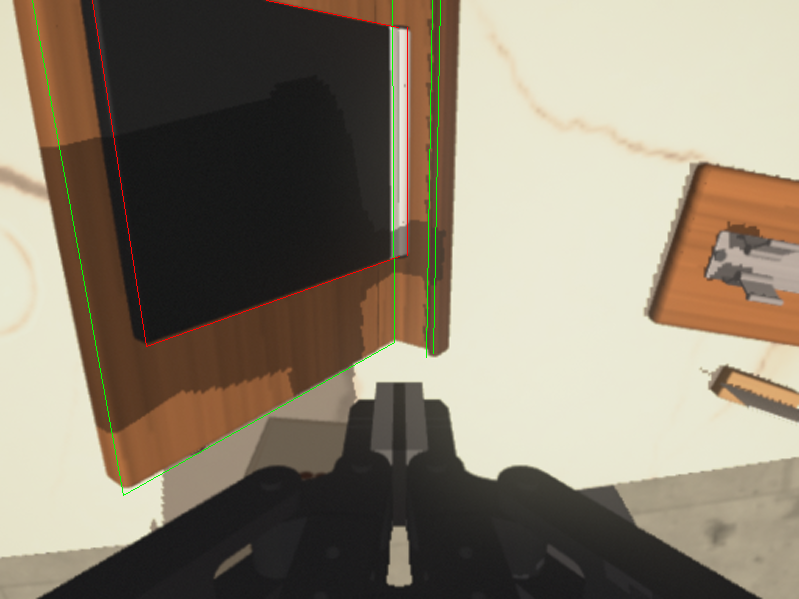

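Emit:
apply_moves --pt "0.03 0 0 0 1" --pt "0.03 0 0 0 1" --pt "0.024 0 0 0 1" --pt "0 -0.005 0 0 1" --pt "0 -0.006 0 0 1" --pt "0 0 0 0 1"

```text
clock: 5.6
ee_pos: [508.9, 109.0, 139.7]
orientation: [-2.993, 1.568, -0.005]
ft_force: [0.5, 0.6, 0.6]
grip_width: -0.001
```

```bash
python3 -c "
from fit import *
st()"
```

```text
t5.60 easel xyz [-30.4  55.7 139.7] head-err -0.01 F_e [ 0.6 -0.4  0.6] w-0.001 world [508.9 109.  139.7]
```

Emit:
apply_moves --pt "0 0 -0.005 0 1" --pt "0 0 -0.005 0 1" --pt "0 0 -0.006 0 1" --pt "0 0 -0.006 0 1" --pt "0 0 -0.006 0 1" --pt "0 0 0 0 1"

```text
clock: 6.35
ee_pos: [535.9, 103.9, 137.9]
orientation: [3.035, 1.571, -0.262]
ft_force: [-0.5, -0.9, 0.7]
grip_width: -0.0
```

Run:
```python
from ov import *
s=st()
p=bot.get_image('wrist');pickle.dump((p,s),open('w3.pkl','wb'))
cv2.imwrite('pics/w3.png',cv2.resize(p['pixels'][:,:,::-1],None,fx=1.56,fy=1.56,interpolation=cv2.INTER_CUBIC))
overlay(p,s,-33,'pics/w3.png','pics/w3o.png')
```

```text
t6.35 easel xyz [-31.3  28.3 137.9] head-err -0.08 F_e [-1.   0.3  0.7] w-0.000 world [535.9 103.9 137.9]
```

View pics/w3o.png

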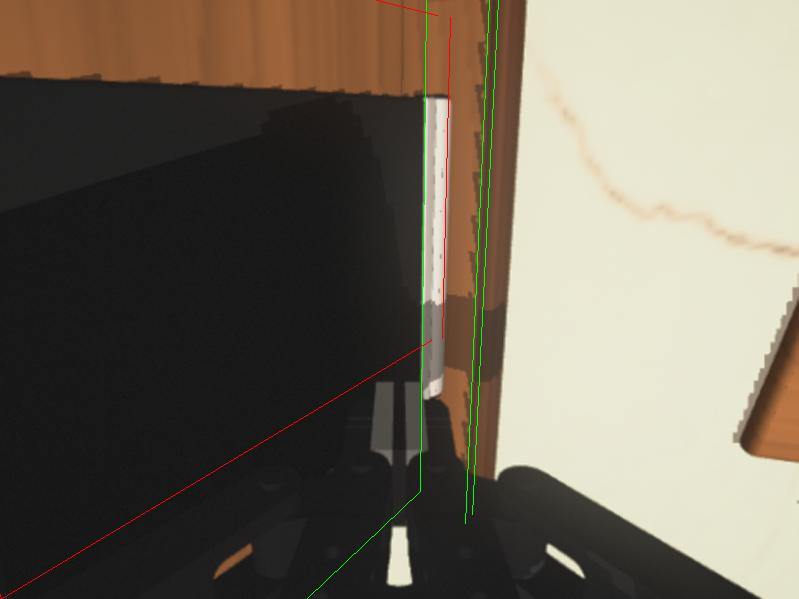

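Run:
```python
from ov import *
p,s=pickle.load(open('w3.pkl','rb'));cp=campose(p,s)
for yb in [-11,-13,-16,-20]:
  print(yb,np.round(proj(place([E(6,12,yb-50),E(6,12,yb+50)],V),p,cp)*1.5625))
overlay(p,s,-11,'pics/w3.png','pics/w3o.png')
# tool points: tips
T=tool(s)
for pt in [(73,0,0),(73,0,-11),(73,0,11),(73,14,-11),(73,-14,-11),(73,7,-11)]:
  X=T[0]@np.array(pt)+T[1]; print(pt,np.round(proj(X,p,cp)*1.5625))
```

```text
-11 [[449.  97.]
 [441. 395.]]
-13 [[449.  90.]
 [441. 390.]]
-16 [[449.  80.]
 [442. 383.]]
-20 [[449.  65.]
 [442. 372.]]
(73, 0, 0) [[399. 410.]]
(73, 0, -11) [[399. 377.]]
(73, 0, 11) [[399. 442.]]
(73, 14, -11) [[446. 377.]]
(73, -14, -11) [[351. 377.]]
(73, 7, -11) [[423. 377.]]
```

View pics/w3o.png

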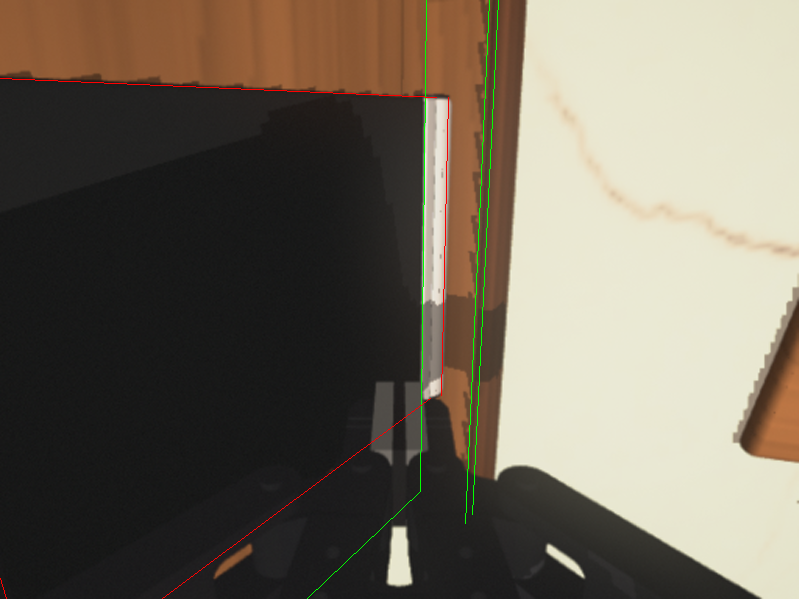

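The board has not moved. The tips are only about ±8 mm thick, so they passed in front of it. I'll back out, go 8 mm deeper, and push again.

Emit:
apply_moves --pt "0 0.002 0.014 0 1" --pt "0 0 0.014 0 1" --pt "0 -0.004 0 0 1" --pt "0 -0.006 0 0 1" --pt "0 0 -0.002 0 1" --pt "0 0 -0.005 0 1" --pt "0 0 -0.005 0 1" --pt "0 0 0 0 1"

```text
clock: 7.4
ee_pos: [521.4, 114.2, 137.8]
orientation: [3.019, 1.57, -0.278]
ft_force: [-0.7, -0.0, -0.1]
grip_width: 0.003
```

```bash
python3 -c "
from fit import *
st()"
```

```text
t7.40 easel xyz [-23.3  44.2 137.8] head-err -0.08 F_e [-0.1  0.7 -0.1] w0.003 world [521.4 114.2 137.8]
```

Emit:
apply_moves --pt "0 0 -0.006 0 1" --pt "0 0 -0.006 0 1" --pt "0 0 -0.006 0 1" --pt "0 0 -0.006 0 1" --pt "0 0 -0.006 0 1" --pt "0 0 0 0 1"

```text
clock: 8.15
ee_pos: [551.2, 109.7, 138.1]
orientation: [-3.018, 1.57, -0.032]
ft_force: [-0.3, 0.7, -0.0]
grip_width: 0.002
```

Run:
```python
from ov import *
s=st()
p=bot.get_image('wrist');pickle.dump((p,s),open('w4.pkl','wb'))
cv2.imwrite('pics/w4.png',cv2.resize(p['pixels'][:,:,::-1],None,fx=1.56,fy=1.56,interpolation=cv2.INTER_CUBIC))
overlay(p,s,-45,'pics/w4.png','pics/w4o.png')
```

```text
t8.15 easel xyz [-23.2  14.  138.1] head-err -0.07 F_e [ 0.6  0.4 -0. ] w0.002 world [551.2 109.7 138.1]
```

View pics/w4o.png

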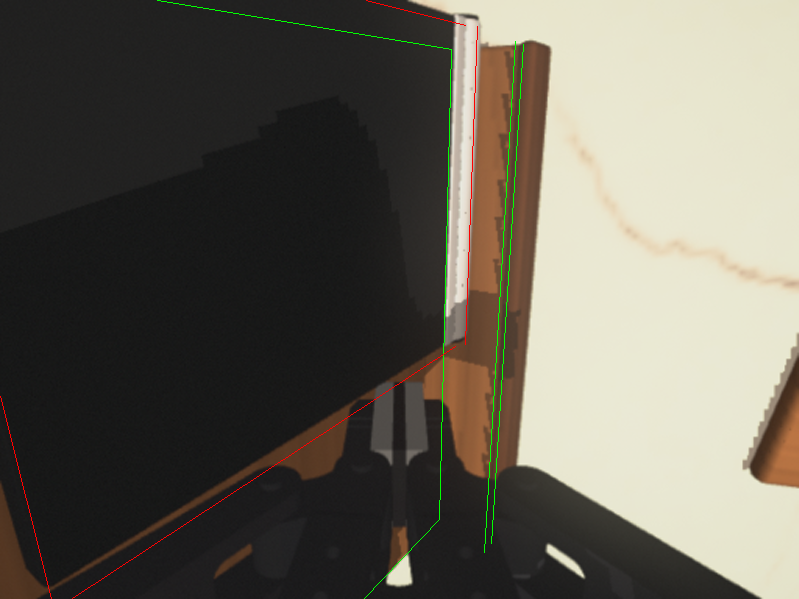

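The board moved to about y = −48 and its far end has just passed the easel's end (rows 15 vs 48). I'll continue to about −76.

Emit:
apply_moves --pt "0 0 -0.006 0 1" --pt "0 0 -0.006 0 1" --pt "0 0 -0.006 0 1" --pt "0 0 -0.006 0 1" --pt "0 0 -0.005 0 1" --pt "0 0 0 0 1" --pt "0 0 0 0 1"

```text
clock: 9.07
ee_pos: [579.3, 105.3, 138.0]
orientation: [-3.112, 1.57, -0.125]
ft_force: [0.8, -0.8, -0.3]
grip_width: 0.006
```

Run:
```python
from ov import *
s=st()
p=bot.get_image('wrist');pickle.dump((p,s),open('w5.pkl','wb'))
cv2.imwrite('pics/w5.png',cv2.resize(p['pixels'][:,:,::-1],None,fx=1.56,fy=1.56,interpolation=cv2.INTER_CUBIC))
overlay(p,s,-77,'pics/w5.png','pics/w5o.png')
```

```text
t9.07 easel xyz [-23.2 -14.5 138. ] head-err -0.06 F_e [-0.7 -0.9 -0.3] w0.006 world [579.3 105.3 138. ]
```

View pics/w5o.png

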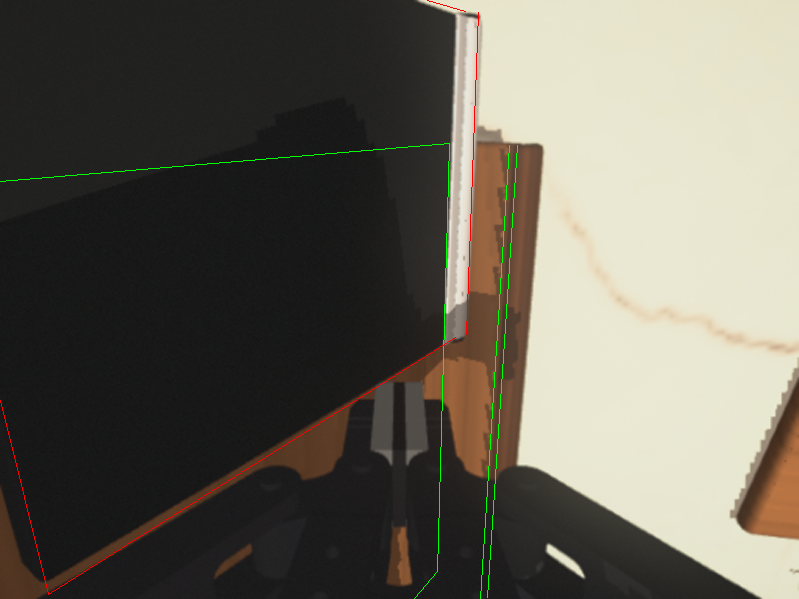

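Run:
```python
from fit import *
t=pickle.load(open('top0.pkl','rb'));ct=campose(t)
sc=pickle.load(open('scene0.pkl','rb'));cs=campose(sc)
a=np.array([92,197])/3.3+[140,150]; b=np.array([173,97])/2.7+[140,90]
for z in range(20,200,20):
    A=back(a,sc,cs,z)[0];B=back(b,t,ct,z)[0]; print(z,A.round(),B.round(),'easel',w2e(B).round())
```

```text
20 [795.  98.  20.] [763. 155.  20.] easel [  54. -188.   20.]
40 [778. 118.  40.] [756. 153.  40.] easel [  51. -181.   40.]
60 [761. 138.  60.] [748. 150.  60.] easel [  47. -175.   60.]
80 [745. 158.  80.] [741. 147.  80.] easel [  43. -168.   80.]
100 [728. 177. 100.] [734. 145. 100.] easel [  39. -161.  100.]
120 [711. 197. 120.] [727. 142. 120.] easel [  36. -154.  120.]
140 [695. 217. 140.] [719. 140. 140.] easel [  32. -148.  140.]
160 [678. 237. 160.] [712. 137. 160.] easel [  28. -141.  160.]
180 [662. 257. 180.] [705. 134. 180.] easel [  25. -134.  180.]
```

Emit:
apply_moves --pt "0 0 0.008 0 1" --pt "-0.03 0.006 0.004 0 1" --pt "-0.04 0 0 0 1" --pt "-0.04 0 0 0 0" --pt "-0.02 0 0 0 -1" --pt "0 0 0 0 -1"

```text
clock: 9.88
ee_pos: [566.8, 101.4, 269.8]
orientation: [-3.016, 1.567, -0.029]
ft_force: [0.2, -0.7, -0.2]
grip_width: 0.633
```

Run:
```python
from ov import *
s=st()
p=bot.get_image('scene');save(p,'s5')
q=bot.get_image('top');save(q,'t5');pickle.dump((p,q),open('st5.pkl','wb'))
a=p['pixels'][150:330,140:380,::-1]; cv2.imwrite('pics/s5c.png',cv2.resize(a,None,fx=3.3,fy=3.3,interpolation=cv2.INTER_CUBIC))
a=q['pixels'][90:310,140:380,::-1]; cv2.imwrite('pics/t5c.png',cv2.resize(a,None,fx=2.7,fy=2.7,interpolation=cv2.INTER_CUBIC))
```

```text
t9.88 easel xyz [-29.   -2.7 269.8] head-err -0.05 F_e [-0.7 -0.3 -0.2] w0.633 world [566.8 101.4 269.8]
```

View pics/s5c.png

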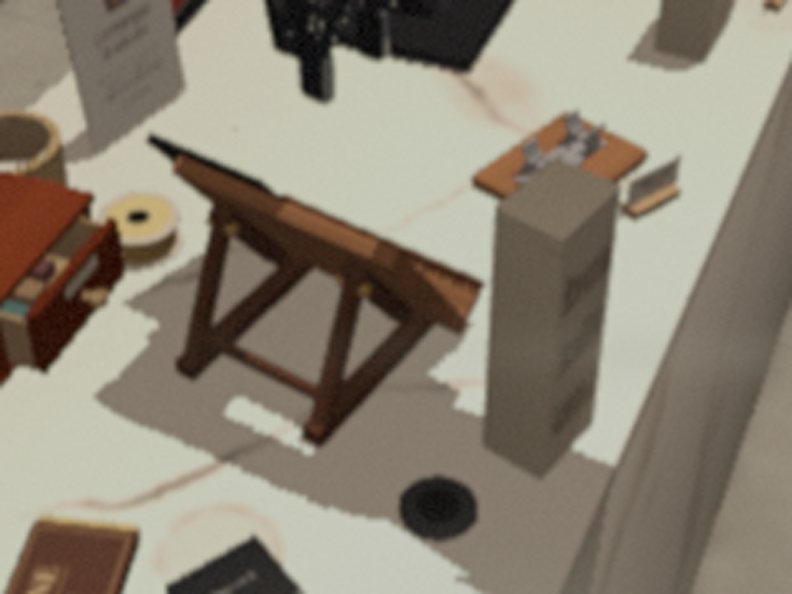

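View pics/t5c.png

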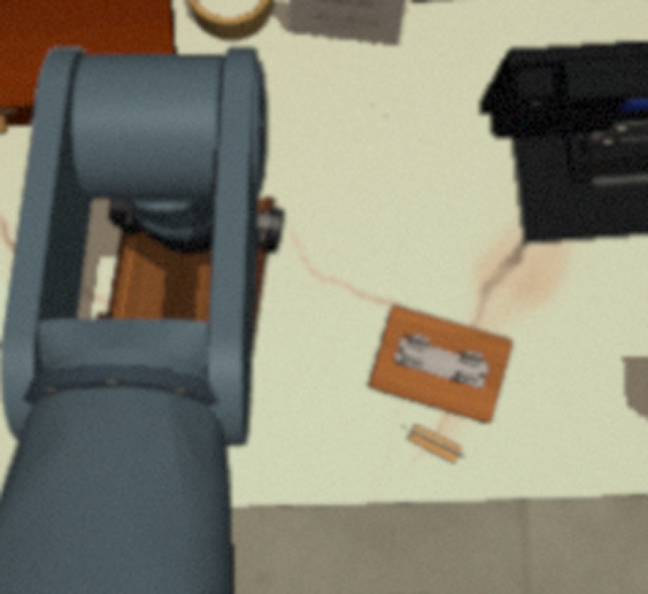

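The board juts out past the far end in the scene view at (150,140). Next I'll go above the jutting part with the jaws open.

Emit:
apply_moves --force 40 --pt "0 -0.012 -0.027 0 -1" --pt "0 -0.012 -0.027 0 -1" --pt "0 -0.011 -0.027 0 -1" --pt "0 -0.011 -0.026 0 -1" --pt "0 0 0 0 -1" --pt "0.03 0 0 0 -1" --pt "0.03 0 0 0 -1" --pt "0 0 0 0 -1"

```text
clock: 10.98
ee_pos: [676.0, 130.1, 203.5]
orientation: [0.186, 1.562, -3.111]
ft_force: [0.2, 0.6, -0.4]
grip_width: 0.997
```

Run:
```python
from ov import *
s=st()
p=bot.get_image('wrist');pickle.dump((p,s),open('w6.pkl','wb'))
cv2.imwrite('pics/w6.png',cv2.resize(p['pixels'][:,:,::-1],None,fx=1.56,fy=1.56,interpolation=cv2.INTER_CUBIC))
overlay(p,s,-76.5,'pics/w6.png','pics/w6o.png')
```

```text
t10.97 easel xyz [  16.  -106.2  203.5] head-err -0.06 F_e [ 0.6 -0.1 -0.4] w0.997 world [676.  130.1 203.5]
```

View pics/w6o.png

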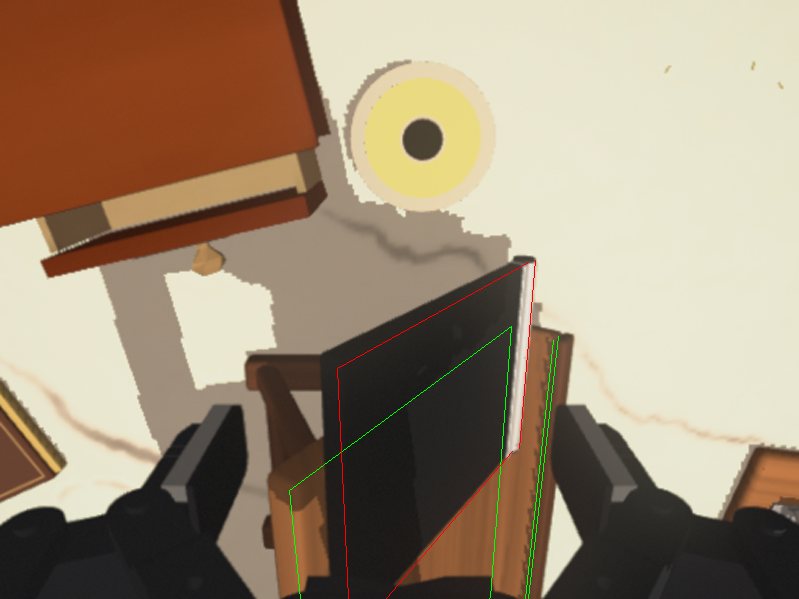

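The board's jutting end sits between the open fingers, with its top corner at (322,353) and rail end at (530,260). The spool and cabinet are clear. Next I'll descend.

Emit:
apply_moves --pt "0 0 -0.004 0 -1" --pt "0.012 0 0 0 -1" --pt "0.012 0 0 0 -1" --pt "0.012 0 0 0 -1" --pt "0 0 0 0 -1"

```text
clock: 11.65
ee_pos: [682.0, 129.6, 169.8]
orientation: [0.173, 1.567, -3.123]
ft_force: [-0.5, -0.2, 0.5]
grip_width: 1.001
```

```bash
python3 -c "
from fit import *
st()"
```

```text
t11.65 easel xyz [  16.5 -112.2  169.8] head-err -0.06 F_e [-0.3  0.5  0.5] w1.001 world [682.  129.6 169.8]
```

Emit:
apply_moves --pt "-0.001 0.0055 0 0 -0.69" --pt "-0.0015 0.0055 0 0 -0.56" --pt "-0.0015 0.0055 0 0 -0.43" --pt "-0.0015 0.0055 0 0 -0.3" --pt "-0.0015 0.0055 0 0 -0.17" --pt "0 0 0 0 -0.1"

```text
clock: 12.4
ee_pos: [678.9, 101.9, 179.1]
orientation: [2.943, 1.57, -0.354]
ft_force: [0.3, 1.4, 0.3]
grip_width: 0.552
```

Run:
```python
from ov import *
s=st()
p=bot.get_image('wrist');pickle.dump((p,s),open('w7.pkl','wb'))
cv2.imwrite('pics/w7.png',cv2.resize(p['pixels'][:,:,::-1],None,fx=1.56,fy=1.56,interpolation=cv2.INTER_CUBIC))
```

```text
t12.40 easel xyz [ -11.4 -113.4  179.1] head-err -0.10 F_e [ 1.4 -0.1  0.3] w0.552 world [678.9 101.9 179.1]
```

View pics/w7.png

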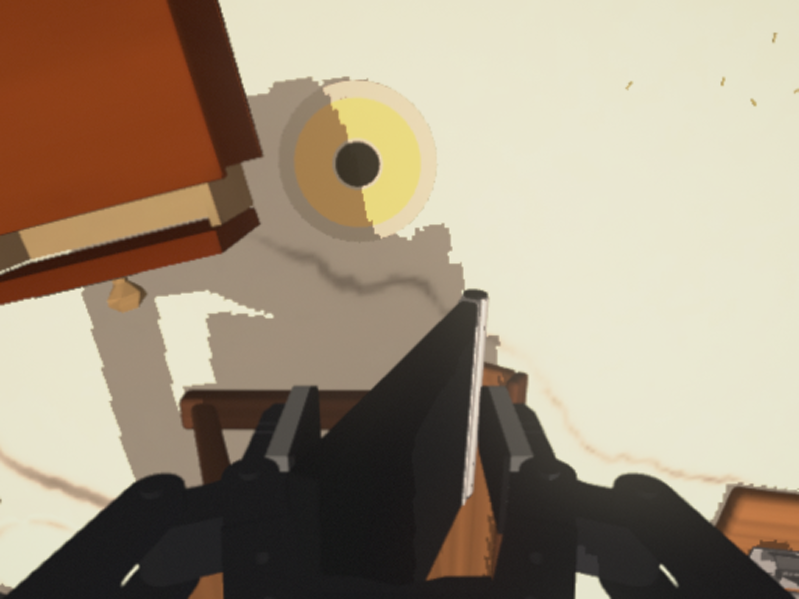

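The board is tipping up between the fingers, with the rear finger touching at (310,450). I'll continue the sweep.

Emit:
apply_moves --pt "-0.001 0.0055 0 0 0.0" --pt "-0.001 0.0055 0 0 0.13" --pt "-0.001 0.0055 0 0 0.26" --pt "-0.001 0.0055 0 0 0.4" --pt "-0.001 0.0055 0 0 0.52" --pt "0 0 0 0 0.58" --pt "0 0 0 0 0.58"

```text
clock: 13.32
ee_pos: [674.6, 75.3, 183.9]
orientation: [-1.139, 1.571, 1.848]
ft_force: [0.3, 1.3, -0.4]
grip_width: 0.209
```

Run:
```python
from ov import *
s=st()
p=bot.get_image('wrist');pickle.dump((p,s),open('w8.pkl','wb'))
cv2.imwrite('pics/w8.png',cv2.resize(p['pixels'][:,:,::-1],None,fx=1.56,fy=1.56,interpolation=cv2.INTER_CUBIC))
```

```text
t13.32 easel xyz [ -38.3 -113.2  183.9] head-err -0.07 F_e [ 1.3 -0.1 -0.4] w0.209 world [674.6  75.3 183.9]
```

View pics/w8.png

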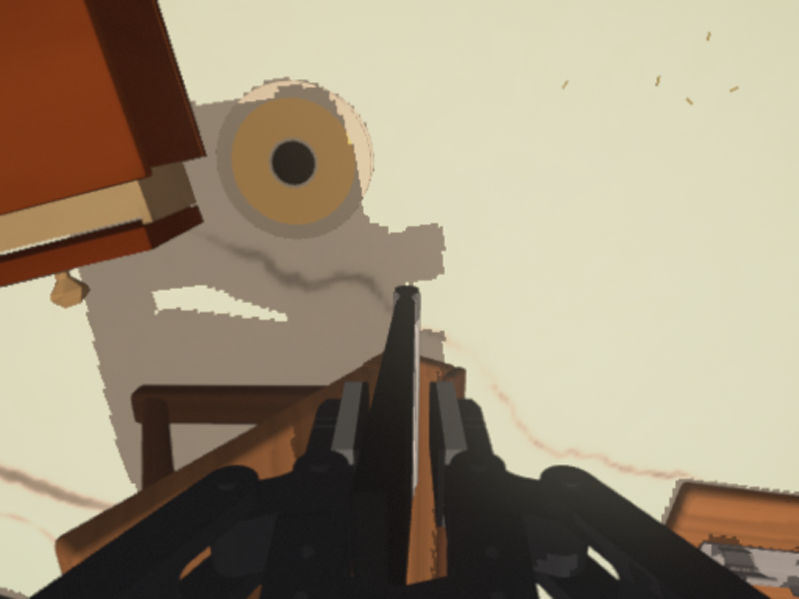

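The board is almost upright between the pads (top edge at columns 390–420, rail end at (407,290)). Time to close on it.

Emit:
apply_moves --force 100 --pt "0 0.0015 0 0 0.7" --pt "0 0.0015 0 0 1" --pt "0 0 0 0 1" --pt "0 0 0 0 1" --pt "0 0 0 0 1"

```text
clock: 14.0
ee_pos: [674.2, 72.4, 184.0]
orientation: [3.068, 1.571, -0.228]
ft_force: [-0.7, -0.5, 1.3]
grip_width: 0.08
```

Run:
```python
from ov import *
s=st();print(s['torque'])
```

```text
t14.00 easel xyz [ -41.2 -113.2  184. ] head-err -0.06 F_e [-0.6  0.6  1.3] w0.080 world [674.2  72.4 184. ]
[ 0.04242559  0.05767773 -0.05515521]
```

Emit:
apply_moves --pt "-0.01 0 0 0 1" --pt "-0.015 0 0 0 1" --pt "-0.02 0 0 0 1" --pt "-0.02 0 0 0 1" --pt "-0.02 0 0 0 1" --pt "0 0 0 0 1"

```text
clock: 14.75
ee_pos: [675.3, 72.3, 272.2]
orientation: [-3.052, 1.566, -0.066]
ft_force: [0.7, 0.1, -2.3]
grip_width: 0.084
```

Run:
```python
from ov import *
s=st();print(s['torque'])
p=bot.get_image('wrist');pickle.dump((p,s),open('w9.pkl','wb'))
cv2.imwrite('pics/w9.png',cv2.resize(p['pixels'][:,:,::-1],None,fx=1.56,fy=1.56,interpolation=cv2.INTER_CUBIC))
q=bot.get_image('scene');pickle.dump((q,s),open('s9.pkl','wb'))
a=q['pixels'][60:330,60:420,::-1]; cv2.imwrite('pics/s9.png',cv2.resize(a,None,fx=2.2,fy=2.2,interpolation=cv2.INTER_CUBIC))
```

```text
t14.75 easel xyz [ -41.2 -114.4  272.2] head-err -0.06 F_e [ 0.2 -0.7 -2.3] w0.084 world [675.3  72.3 272.2]
[-0.02806221 -0.08404877 -0.03184296]
```

View pics/w9.png

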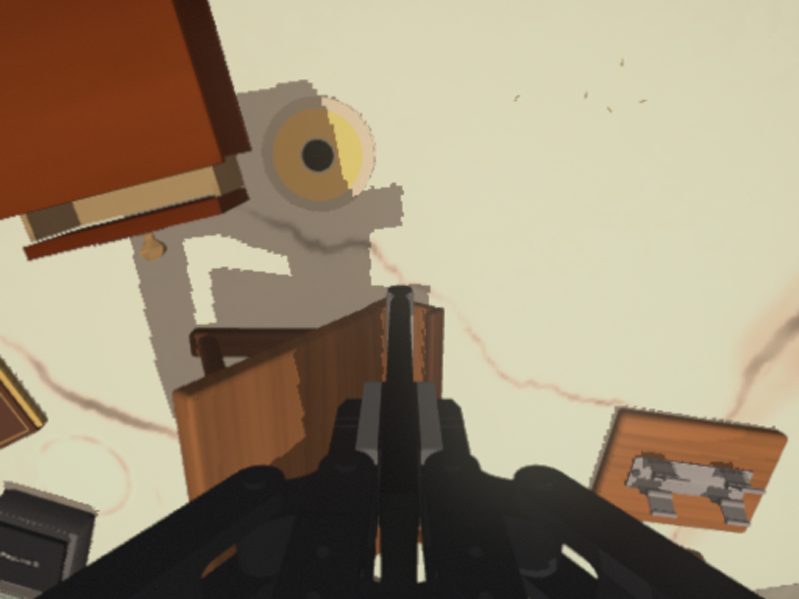

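View pics/s9.png

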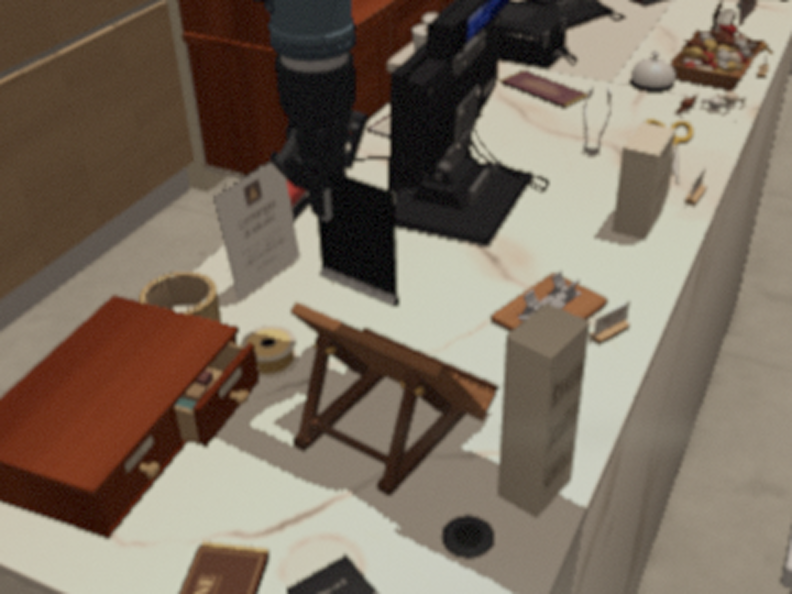

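```bash
cat > held.py <<'E'
from fit import *
def bpts(dx,dz,phi=0,tilt=0,dy=0):
    # board corners in tool frame: along tool z (width), tool x (down). phi in-plane rot, tilt about width
    P=[]
    for w,h in [(-50,70),(50,70),(50,-70),(-50,-70)]:  # h>0 down
        a=w*np.cos(phi)-h*np.sin(phi); b=w*np.sin(phi)+h*np.cos(phi)
        P.append([dx+b*np.cos(tilt),dy+b*np.sin(tilt),dz+a])
    return np.array(P)
def draw(p,s,cp,src,dst,off,f,b):
    im=cv2.imread(src);Rt,e=tool(s); q=(proj(b@Rt.T+e,p,cp)-off)*f
    print(np.round(q).tolist()); cv2.polylines(im,[np.round(q).astype(int)],True,(0,0,255),1); cv2.imwrite(dst,im)
E
python3 - <<'E'
from held import *
b=bpts(87.7,36.7)
p,s=pickle.load(open('w9.pkl','rb'));draw(p,s,campose(p,s),'pics/w9.png','pics/w9o.png',0,1.5625,b)
q,s=pickle.load(open('s9.pkl','rb'));draw(q,s,campose(q),'pics/s9.png','pics/s9o.png',np.array([60,60]),2.2,b)
im=cv2.imread('pics/s9o.png')[150:350,220:480];cv2.imwrite('pics/s9oc.png',cv2.resize(im,None,fx=3,fy=3))
E
```

```text
[[399.0, 285.0], [399.0, 476.0], [399.0, 802.0], [398.0, 495.0]]
[[320.0, 274.0], [393.0, 304.0], [390.0, 190.0], [311.0, 162.0]]
```

View pics/s9oc.png

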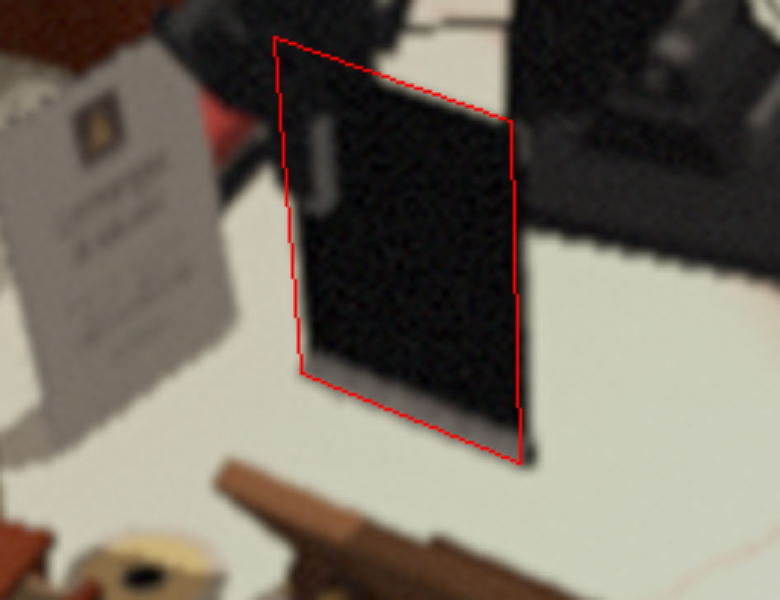

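View pics/w9o.png

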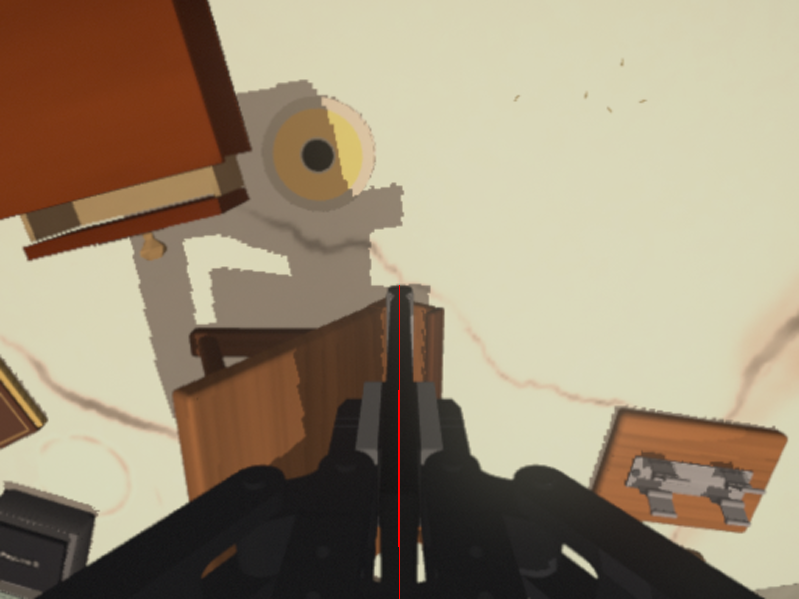

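The board is held upright, and both overlays agree with the predicted held pose. I'll raise it and carry it toward the foot.

Emit:
apply_moves --pt "-0.03 0.005 0 0 1" --pt "-0.03 0.02 0 0 1" --pt "0 0.03 0.02 0 1" --pt "0 0.03 0.03 0 1" --pt "0 0.03 0.03 0 1" --pt "0 0.03 0.03 0 1" --pt "0 0.02 0.03 0 1" --pt "0 0.01 0.019 0 1"

```text
clock: 15.85
ee_pos: [488.2, -76.6, 327.6]
orientation: [-0.161, 1.568, 2.825]
ft_force: [0.2, 0.4, -2.2]
grip_width: 0.081
```

Emit:
apply_moves --pt "0 0 0 -10 1" --pt "0 0 0 -10 1" --pt "0 0 0 -10 1" --pt "0 0 0 -10 1" --pt "0 0 0 -10 1" --pt "0 0 0 -10 1" --pt "0 0 0 -10 1" --pt "0 0 0 -10 1"

```text
clock: 16.85
ee_pos: [489.5, -75.8, 327.6]
orientation: [-1.701, 1.568, 2.687]
ft_force: [0.1, 0.6, -2.2]
grip_width: 0.084
```

Emit:
apply_moves --pt "0 0 0 -1 1" --pt "0 0 0 0 1" --pt "0 0 0 0 1"

```text
clock: 17.23
ee_pos: [489.9, -76.0, 328.6]
orientation: [-1.65, 1.57, 2.748]
ft_force: [-0.3, 0.0, -2.2]
grip_width: 0.081
```

Run:
```python
from ov import *
s=st();print(yawy(s),s['torque'],s['qpos'])
p=bot.get_image('wrist');pickle.dump((p,s),open('w10.pkl','wb'))
cv2.imwrite('pics/w10.png',cv2.resize(p['pixels'][:,:,::-1],None,fx=1.56,fy=1.56,interpolation=cv2.INTER_CUBIC))
q=bot.get_image('top');pickle.dump((q,s),open('t10.pkl','wb'))
a=q['pixels'][90:310,140:380,::-1]; cv2.imwrite('pics/t10.png',cv2.resize(a,None,fx=2.7,fy=2.7,interpolation=cv2.INTER_CUBIC))
```

```text
t17.23 easel xyz [-216.1   46.1  328.6] head-err 80.82 F_e [-0.   0.3 -2.2] w0.081 world [489.9 -76.  328.6]
-17.98697872694844 [0.06321821 0.02778916 0.00239349] [-3.93846900e-01 -2.06418571e-02  1.77215482e+00 -3.28690438e-07
  1.39060957e+00 -7.99148287e-02]
```

View pics/w10.png

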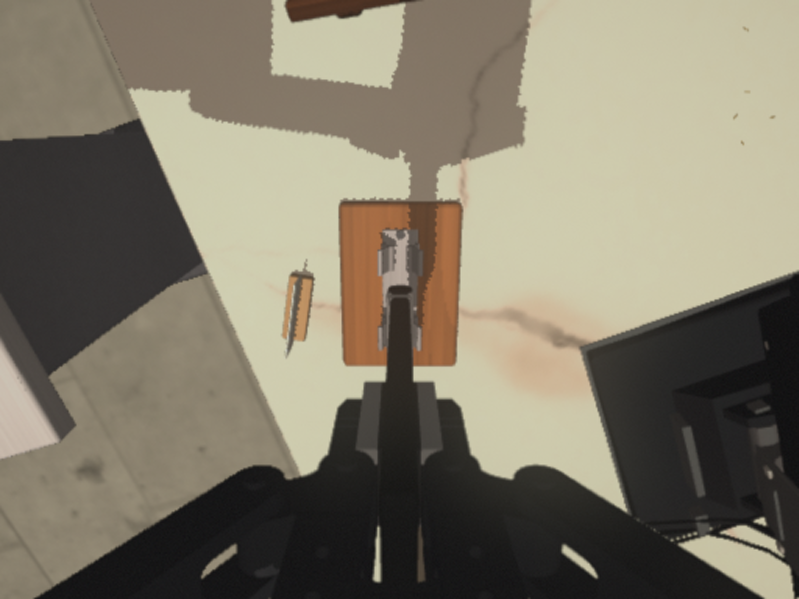

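The view shows the foot at corners (341,204), (461,204), (457,365) and (344,365), with the clips on its midline and the rail end at (400,290). I'll fit the foot in this frame.

Run:
```python
from held import *
p,s=pickle.load(open('w10.pkl','rb'));cp=campose(p,s);f=1.5625
fm=[[45,-65,12],[45,65,12],[-45,65,12],[-45,-65,12]]
# heading of foot y ~ image down/up?
Rt,e=tool(s)
im=p['pixels'].astype(int); hsv=cv2.cvtColor(p['pixels'],cv2.COLOR_RGB2HSV)
m=((hsv[:,:,0]<15)&(hsv[:,:,1]>110)&(hsv[:,:,2]>60)).astype(np.uint8); m[:, :205]=0;m[:,310:]=0;m[:120]=0;m[245:]=0
ys,xs=np.nonzero(m);
rows=range(140,225,5)
L=[xs[ys==r].min() for r in rows];Rr=[xs[ys==r].max() for r in rows]
print('L',L);print('R',Rr)
cols=list(range(222,244,4))+list(range(268,290,4))
print('T',[ys[xs==c].min() for c in cols],'B',[ys[xs==c].max() for c in cols])
meas=np.array([[341,204],[461,204],[457,365],[344,365]])/f
for yaw0 in [-.31]:
  # candidate ordering by nearest
  def g(v):
    q=proj(place(fm,v),p,cp); 
    return q
  q0=g([480,-113,-.31]); idx=[np.argmin(((q0-m_)**2).sum(1)) for m_ in meas]; print(idx,q0.round(1).tolist())
  o=least_squares(lambda v:(g(v)[idx]-meas).ravel(),[480,-113,-.31]) if False else __import__('scipy.optimize',fromlist=['x']).least_squares(lambda v:(g(v)[idx]-meas).ravel(),[480,-113,-.31])
  print(np.round(o.x,3),np.round(o.fun,1))
```

```text
L [np.int64(218), np.int64(218), np.int64(218), np.int64(218), np.int64(218), np.int64(219), np.int64(219), np.int64(219), np.int64(219), np.int64(219), np.int64(219), np.int64(219), np.int64(220), np.int64(220), np.int64(220), np.int64(220), np.int64(220)]
R [np.int64(295), np.int64(294), np.int64(294), np.int64(294), np.int64(294), np.int64(293), np.int64(293), np.int64(293), np.int64(293), np.int64(293), np.int64(293), np.int64(292), np.int64(292), np.int64(292), np.int64(292), np.int64(291), np.int64(291)]
T [np.int64(130), np.int64(130), np.int64(130), np.int64(130), np.int64(130), np.int64(130), np.int64(130), np.int64(130), np.int64(130), np.int64(130), np.int64(130), np.int64(130)] B [np.int64(233), np.int64(233), np.int64(233), np.int64(233), np.int64(233), np.int64(233), np.int64(233), np.int64(233), np.int64(233), np.int64(233), np.int64(233), np.int64(233)]
[np.int64(2), np.int64(1), np.int64(0), np.int64(3)] [[293.5, 234.6], [297.1, 128.5], [216.2, 128.9], [220.5, 234.9]]
[ 4.79386e+02 -1.13505e+02 -3.16000e-01] [-2.  -1.3  2.  -1.2  0.4  1.7 -0.3  1.6]
```

Emit:
apply_moves --pt "0.02 0.0017 0.0014 0 1" --pt "0.03 0 0 0 1" --pt "0.03 0 0 0 1" --pt "0.02 0 0 0 1" --pt "0 0 0 0 1" --pt "0 0 0 0 1"

```text
clock: 18.08
ee_pos: [491.8, -78.1, 229.9]
orientation: [1.481, 1.569, -0.402]
ft_force: [0.5, -0.4, -1.5]
grip_width: 0.083
```

```bash
cat > foot.py <<'E'
from held import *
F=np.array([479.4,-113.5,-.316])
def w2f(P):
    d=np.array(P)-[F[0],F[1],0]; c_,s_=np.cos(F[2]),np.sin(F[2]); return np.array([c_*d[0]+s_*d[1],-s_*d[0]+c_*d[1],d[2]])
def sf():
    s=bot.observe(); print('t%.2f foot xyz'%s['clock'],np.round(w2f(s['ee_pos']),1),'head-err %.2f'%(yawy(s)-np.degrees(F[2])),'Fworld',np.round(s['ft_force'],1),'T',np.round(s['torque'],2),'w%.3f'%s['grip_width']); return s
E
python3 - <<'E'
from foot import *
s=sf()
p=bot.get_image('wrist');pickle.dump((p,s),open('w11.pkl','wb'))
cv2.imwrite('pics/w11.png',cv2.resize(p['pixels'][:,:,::-1],None,fx=1.56,fy=1.56,interpolation=cv2.INTER_CUBIC))
draw(p,s,campose(p,s),'pics/w11.png','pics/w11o.png',0,1.5625,place([[45,-65,12],[45,65,12],[-45,65,12],[-45,-65,12]],F)@np.eye(3) @ tool(s)[0] - tool(s)[1]@tool(s)[0])
q=bot.get_image('scene');pickle.dump((q,s),open('s11.pkl','wb'))
a=q['pixels'][90:270,230:410,::-1]; cv2.imwrite('pics/s11.png',cv2.resize(a,None,fx=3.3,fy=3.3,interpolation=cv2.INTER_CUBIC))
E
```

```text
t18.07 foot xyz [  0.8  37.5 229.9] head-err 0.21 Fworld [ 0.5 -0.4 -1.5] T [ 0.1  -0.01 -0.08] w0.083
[[469.0, 435.0], [480.0, 226.0], [313.0, 226.0], [323.0, 435.0]]
```

View pics/w11o.png

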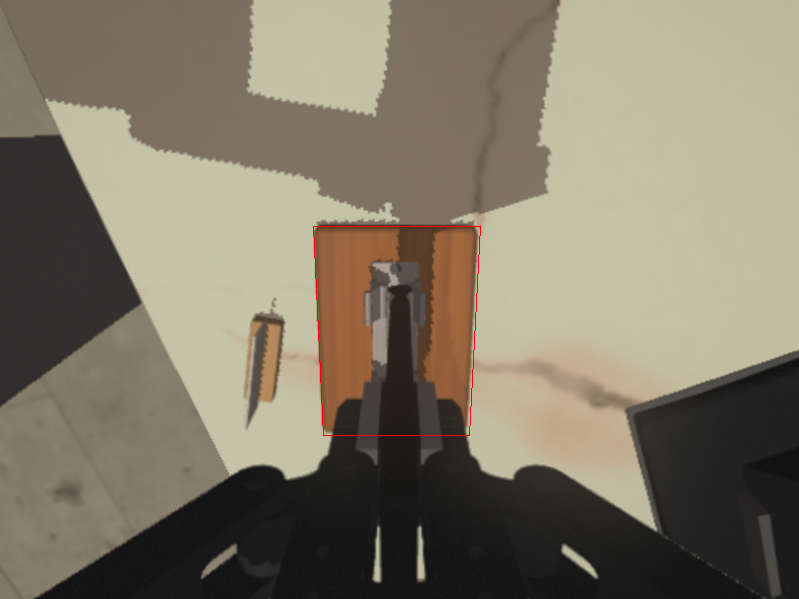

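View pics/s11.png

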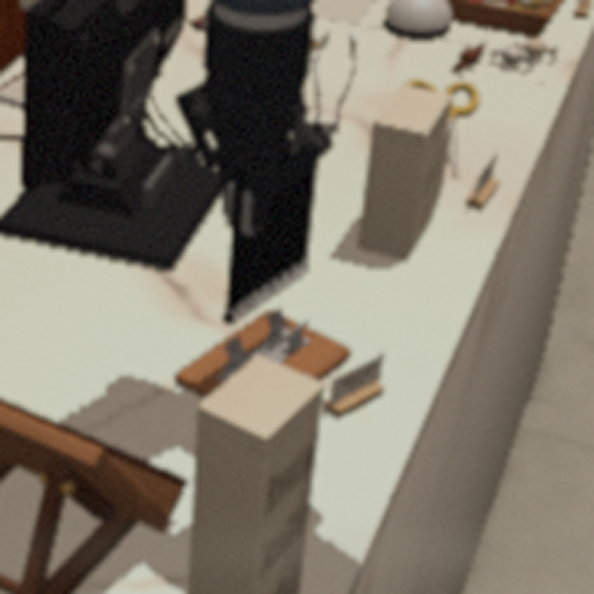

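The foot overlay fits within about 1 mm, and the rail sits above the clip line. I'll descend to just above the lips.

Emit:
apply_moves --force 120 --pt "0.01 -0.001 0 0 1" --pt "0.01 0 0 0 1" --pt "0.01 0 0 0 1" --pt "0.01 0 0 0 1" --pt "0.004 0 0 0 1" --pt "0 0 0 0 1"

```text
clock: 18.92
ee_pos: [490.1, -77.5, 184.5]
orientation: [-1.657, 1.57, 2.743]
ft_force: [-0.6, 0.1, -1.9]
grip_width: 0.077
```

```bash
python3 -c "
from foot import *
sf()"
```

```text
t18.93 foot xyz [ -1.   37.5 184.5] head-err 0.23 Fworld [-0.6  0.1 -1.9] T [ 0.01 -0.03 -0.  ] w0.077
```

Emit:
apply_moves --pt "0.002 0.0005 0 0 1" --pt "0.002 0 0 0 1" --pt "0.002 0 0 0 1" --pt "0 0 0 0 1"

```text
clock: 19.42
ee_pos: [491.0, -78.0, 180.4]
orientation: [0.521, 1.57, -1.362]
ft_force: [-5.6, 1.7, 8.9]
grip_width: 0.079
```

```bash
python3 -c "
from foot import *
sf()"
```

```text
t19.43 foot xyz [-1.000e-01  3.740e+01  1.804e+02] head-err 0.24 Fworld [-5.6  1.7  8.9] T [ 0.    1.3  -0.21] w0.079
```

Contact with the lips: 9 N up, with about −6 N sideways along foot x. I'll shift 1 mm that way and press on.

Emit:
apply_moves --pt "0 -0.001 0 0 1" --pt "0 0 0 0 1" --pt "0.001 0 0 0 1" --pt "0 0 0 0 1"

```text
clock: 19.92
ee_pos: [490.4, -77.8, 179.5]
orientation: [1.144, 1.569, -0.739]
ft_force: [-3.4, 1.6, 8.5]
grip_width: 0.082
```

```bash
python3 -c "
from foot import *
sf()"
```

```text
t19.93 foot xyz [ -0.6  37.4 179.5] head-err 0.24 Fworld [-3.4  1.6  8.5] T [-0.02  0.95 -0.15] w0.082
```

Emit:
apply_moves --pt "0.001 -0.001 0 0 1" --pt "0.001 0 0 0 1" --pt "0.001 0 0 0 1" --pt "0 0 0 0 1"

```text
clock: 20.42
ee_pos: [489.1, -77.3, 174.8]
orientation: [1.404, 1.57, -0.479]
ft_force: [1.4, -0.6, -2.4]
grip_width: 0.076
```

```bash
python3 -c "
from foot import *
sf()"
```

```text
t20.43 foot xyz [ -2.1  37.4 174.8] head-err 0.23 Fworld [ 1.4 -0.6 -2.4] T [-0.24 -0.22 -0.01] w0.076
```

The force dropped, so at least the near clip has snapped. I'll press to the seat.

Emit:
apply_moves --pt "0.001 0 0 0 1" --pt "0.001 0 0 0 1" --pt "0.001 0 0 0 1" --pt "0 0 0 0 1"

```text
clock: 20.92
ee_pos: [489.0, -77.1, 171.9]
orientation: [2.324, 1.571, 0.442]
ft_force: [2.5, -0.2, -2.4]
grip_width: 0.074
```

```bash
python3 -c "
from foot import *
sf()"
```

```text
t20.93 foot xyz [ -2.2  37.6 171.9] head-err 0.23 Fworld [ 2.5 -0.2 -2.4] T [-0.05 -0.47  0.07] w0.074
```

Emit:
apply_moves --pt "0.001 0.0005 0 0 1" --pt "0.001 0 0 0 1" --pt "0 0 0 0 1"

```text
clock: 21.3
ee_pos: [489.8, -77.2, 171.6]
orientation: [1.676, 1.57, -0.206]
ft_force: [-2.5, 2.6, 11.6]
grip_width: 0.079
```

```bash
python3 -c "
from foot import *
sf()"
```

```text
t21.30 foot xyz [ -1.3  37.7 171.6] head-err 0.25 Fworld [-2.5  2.6 11.6] T [ 0.42  0.74 -0.02] w0.079
```

The rail bottoms out at TCP z 171.6, against a predicted 171.7. I'll press slightly more and look.

Emit:
apply_moves --pt "0.001 0 0 0 1" --pt "0 0 0 0 1"

```text
clock: 21.55
ee_pos: [490.1, -77.2, 171.5]
orientation: [1.685, 1.57, -0.198]
ft_force: [-3.9, 3.2, 20.4]
grip_width: 0.076
```

Run:
```python
from foot import *
s=sf()
q=bot.get_image('scene');pickle.dump((q,s),open('s12.pkl','wb'))
a=q['pixels'][130:240,260:370,::-1]; cv2.imwrite('pics/s12.png',cv2.resize(a,None,fx=5.4,fy=5.4,interpolation=cv2.INTER_CUBIC))
```

```text
t21.55 foot xyz [ -1.1  37.8 171.5] head-err 0.25 Fworld [-3.9  3.2 20.4] T [ 0.61  1.35 -0.05] w0.076
```

View pics/s12.png

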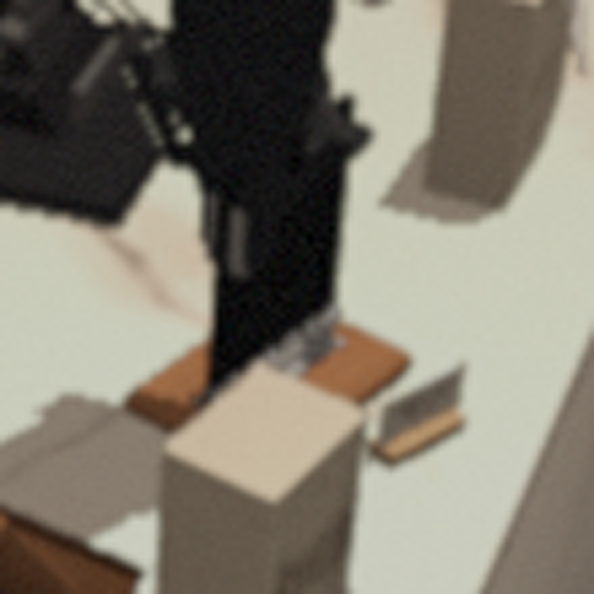

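Next I'll open, rise clear, and check the far clip.

Emit:
apply_moves --pt "-0.001 0 0 0 1" --pt "0 0 0 0 0.2" --pt "0 0 0 0 0.2" --pt "0 0 0 0 0.2" --pt "-0.02 0 0 0 0.2" --pt "-0.04 0 0 0 0.2" --pt "-0.05 0 0 0 0.2" --pt "0 0 0 0 0.5"

```text
clock: 22.6
ee_pos: [491.4, -78.1, 284.2]
orientation: [1.483, 1.562, -0.4]
ft_force: [0.3, 0.3, -1.1]
grip_width: 0.248
```

Run:
```python
from foot import *
s=sf()
p=bot.get_image('wrist');pickle.dump((p,s),open('w13.pkl','wb'))
cv2.imwrite('pics/w13.png',cv2.resize(p['pixels'][:,:,::-1],None,fx=1.56,fy=1.56,interpolation=cv2.INTER_CUBIC))
# board in foot frame at home, in tool coords
B=lambda z0:[[0,-50,z0],[0,50,z0],[0,50,z0+140],[0,-50,z0+140]]
Rt,e=tool(s)
draw(p,s,campose(p,s),'pics/w13.png','pics/w13o.png',0,1.5625,(place(B(14),F)-e)@Rt)
q=bot.get_image('scene');pickle.dump((q,s),open('s13.pkl','wb'))
a=q['pixels'][110:240,250:380,::-1]; cv2.imwrite('pics/s13.png',cv2.resize(a,None,fx=4.5,fy=4.5,interpolation=cv2.INTER_CUBIC))
draw(q,s,campose(q),'pics/s13.png','pics/s13o.png',np.array([250,110]),4.5,(place(B(14),F)-e)@Rt)
```

```text
t22.60 foot xyz [  0.4  37.4 284.2] head-err 0.24 Fworld [ 0.3  0.3 -1.1] T [-0.01 -0.06 -0.02] w0.248
[[394.0, 375.0], [394.0, 233.0], [394.0, 306.0], [394.0, 513.0]]
[[315.0, 360.0], [214.0, 432.0], [228.0, 232.0], [335.0, 165.0]]
```

View pics/w13o.png

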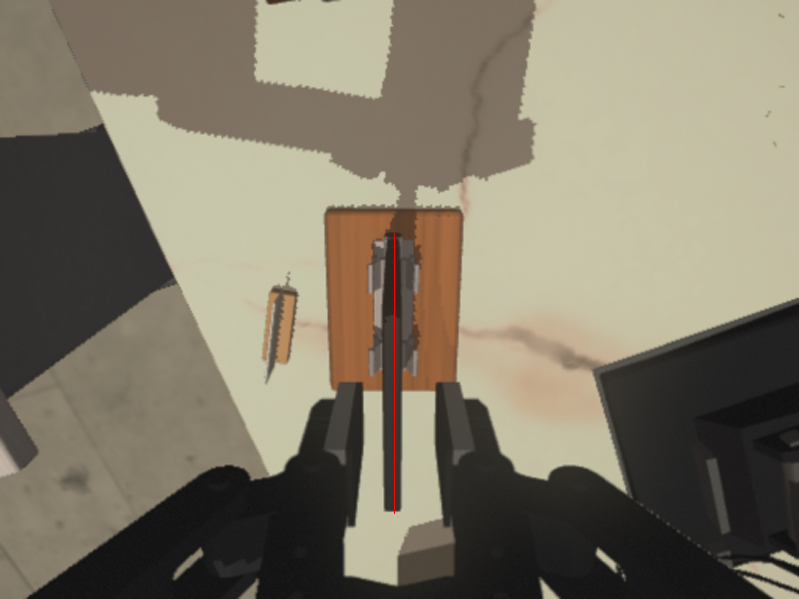

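View pics/s13o.png

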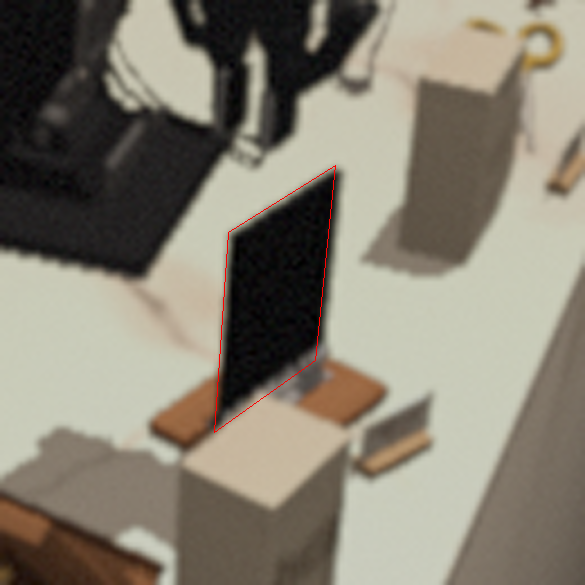

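Both overlays match the home pose. As a check, I'll press the top edge with shut fingers over each clip and compare contact heights.

Emit:
apply_moves --pt "0 0 0.033 0 1" --pt "0 0 0.0325 0 1" --pt "0.015 0 0 0 1" --pt "0.015 0 0 0 1" --pt "0.014 0 0 0 1" --pt "0.006 0 0 0 1" --pt "0 0 0 0 1"

```text
clock: 23.58
ee_pos: [469.1, -139.1, 229.2]
orientation: [-1.821, 1.57, 2.58]
ft_force: [-0.6, -0.4, 0.3]
grip_width: -0.001
```

```bash
python3 -c "
from foot import *
sf()"
```

```text
t23.57 foot xyz [ -1.8 -27.5 229.2] head-err 0.28 Fworld [-0.6 -0.4  0.3] T [-0.02  0.05 -0.  ] w-0.001
```

Emit:
apply_moves --pt "0.001 0.0015 0 0 1" --pt "0.001 0 0 0 1" --pt "0.001 0 0 0 1" --pt "0 0 0 0 1"

```text
clock: 24.08
ee_pos: [470.6, -140.1, 226.9]
orientation: [1.022, 1.571, -0.861]
ft_force: [-0.6, -0.1, 0.1]
grip_width: 0.002
```

```bash
python3 -c "
from foot import *
sf()"
```

```text
t24.07 foot xyz [-1.000e-01 -2.800e+01  2.269e+02] head-err 0.23 Fworld [-0.6 -0.1  0.1] T [0.03 0.02 0.01] w0.002
```

Emit:
apply_moves --pt "0.001 0 0 0 1" --pt "0.001 0 0 0 1" --pt "0.0005 0 0 0 1" --pt "0 0 0 0 1"

```text
clock: 24.58
ee_pos: [472.0, -140.9, 226.5]
orientation: [1.38, 1.566, -0.503]
ft_force: [0.5, 0.8, 10.4]
grip_width: -0.002
```

```bash
python3 -c "
from foot import *
sf()"
```

```text
t24.57 foot xyz [  1.5 -28.3 226.5] head-err 0.23 Fworld [ 0.5  0.8 10.4] T [0.1  0.03 0.02] w-0.002
```

Emit:
apply_moves --pt "0.001 0 0 0 1" --pt "0 0 0 0 1"

```text
clock: 24.82
ee_pos: [472.7, -141.2, 226.4]
orientation: [1.393, 1.564, -0.49]
ft_force: [0.4, -0.0, 13.0]
grip_width: 0.004
```

```bash
python3 -c "
from foot import *
sf()"
```

```text
t24.82 foot xyz [  2.2 -28.4 226.4] head-err 0.23 Fworld [ 0.4 -0.  13. ] T [0.15 0.04 0.03] w0.004
```

Emit:
apply_moves --pt "-0.015 0 0 0 1" --pt "-0.04 0 0 0 1" --pt "-0.05 0 -0.03 0 1" --pt "-0.01 0 -0.03 0 1" --pt "0 0 0 0 1"

```text
clock: 25.45
ee_pos: [489.6, -81.7, 340.0]
orientation: [1.586, 1.568, -0.294]
ft_force: [-0.6, -1.2, -0.9]
grip_width: -0.002
```

Run:
```python
from foot import *
s=sf()
p=bot.get_image('wrist');pickle.dump((p,s),open('w14.pkl','wb'))
cv2.imwrite('pics/w14.png',cv2.resize(p['pixels'][:,:,::-1],None,fx=1.56,fy=1.56,interpolation=cv2.INTER_CUBIC))
B=lambda z0:[[0,-50,z0],[0,50,z0],[0,50,z0+140],[0,-50,z0+140]]
Rt,e=tool(s)
q=bot.get_image('scene')
a=q['pixels'][110:240,250:380,::-1]; cv2.imwrite('pics/s14.png',cv2.resize(a,None,fx=4.5,fy=4.5,interpolation=cv2.INTER_CUBIC))
draw(q,s,campose(q),'pics/s14.png','pics/s14o.png',np.array([250,110]),4.5,(place(B(14),F)-e)@Rt)
```

```text
t25.45 foot xyz [-1.00e-01  3.34e+01  3.40e+02] head-err 0.38 Fworld [-0.6 -1.2 -0.9] T [-0.02  0.07 -0.01] w-0.002
[[315.0, 360.0], [214.0, 432.0], [228.0, 232.0], [335.0, 165.0]]
```

View pics/s14o.png

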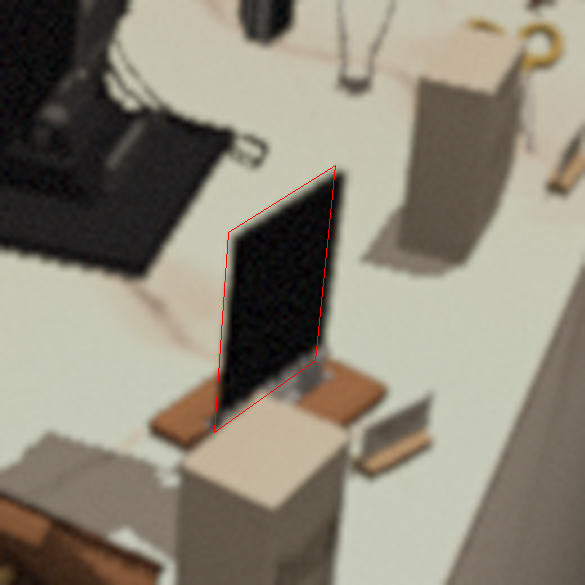

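View pics/w14.png

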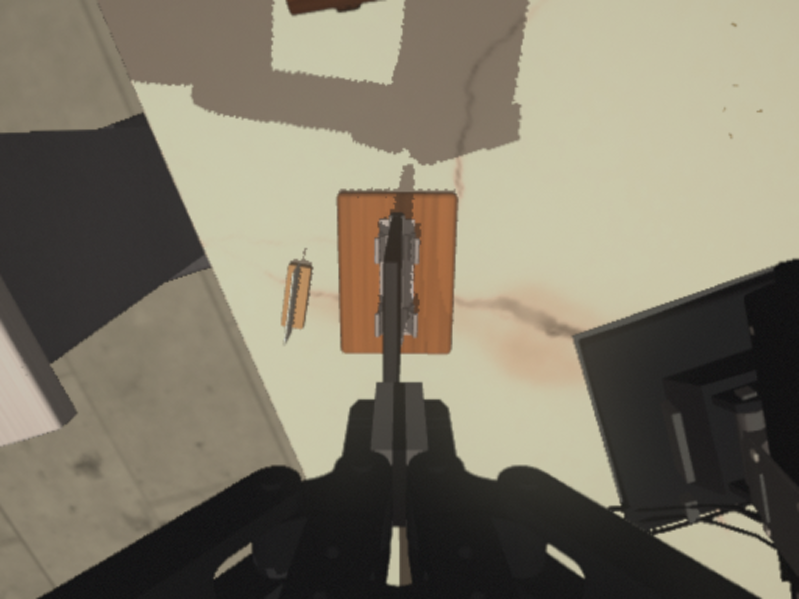

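The board now leans slightly toward the robot compared with before, so I'll quantify it.

Run:
```python
from foot import *
for n in ['w13','w14']:
    p,s=pickle.load(open(n+'.pkl','rb'));cp=campose(p,s);g=p['pixels'].max(2)
    # top edge at y=+20 foot? predicted px for x=-6..6
    for y in [40,10,-20,-45]:
        q=proj(place([[0,y,154],[4,y,154]],F),p,cp); r=int(round(q[0,1])); 
        if r>383: continue
        c0=int(q[0,0]); row=g[r,c0-14:c0+15]; dark=np.nonzero(row<70)[0]
        print(n,y,'pred',q.round(1)[0],'px/mm %.2f'%((q[1,0]-q[0,0])/4),'dark',(c0-14+dark.min(),c0-14+dark.max()) if len(dark) else None,row.tolist())
```

```text
w13 40 pred [252.2 210.8] px/mm 1.61 dark (np.int64(245), np.int64(257)) [155, 117, 94, 90, 90, 89, 80, 56, 59, 66, 65, 64, 65, 65, 65, 64, 63, 61, 55, 69, 88, 91, 91, 91, 91, 90, 82, 89, 90]
w13 10 pred [252.2 253.7] px/mm 1.54 dark (np.int64(246), np.int64(256)) [197, 197, 197, 197, 197, 197, 188, 95, 56, 58, 59, 59, 59, 59, 59, 58, 59, 57, 64, 123, 189, 196, 196, 196, 196, 197, 196, 196, 196]
w13 -20 pred [252.2 292.8] px/mm 1.47 dark (np.int64(247), np.int64(256)) [196, 196, 196, 196, 196, 196, 193, 153, 72, 54, 55, 54, 55, 54, 54, 54, 54, 53, 63, 122, 190, 196, 196, 196, 196, 197, 196, 196, 196]
w13 -45 pred [252.2 322.8] px/mm 1.42 dark (np.int64(247), np.int64(255)) [196, 196, 195, 196, 196, 195, 196, 188, 91, 51, 51, 52, 51, 50, 51, 52, 51, 51, 76, 153, 192, 195, 196, 196, 196, 196, 195, 195, 195]
w14 40 pred [254.4 179.3] px/mm 1.30 dark (np.int64(246), np.int64(256)) [162, 164, 165, 157, 162, 107, 65, 69, 69, 69, 71, 71, 73, 71, 64, 52, 55, 82, 104, 94, 93, 94, 97, 115, 124, 128, 150, 153, 152]
w14 10 pred [254.2 215.3] px/mm 1.25 dark (np.int64(246), np.int64(256)) [140, 157, 142, 133, 145, 97, 65, 67, 67, 69, 68, 69, 69, 68, 59, 51, 57, 88, 112, 151, 156, 156, 152, 146, 127, 143, 143, 132, 149]
w14 -20 pred [254.  248.9] px/mm 1.21 dark (np.int64(252), np.int64(259)) [168, 93, 75, 75, 75, 75, 75, 75, 75, 75, 75, 73, 56, 49, 49, 49, 48, 48, 50, 57, 73, 75, 75, 74, 75, 75, 75, 75, 75]
w14 -45 pred [253.9 275. ] px/mm 1.17 dark (np.int64(251), np.int64(260)) [70, 72, 71, 71, 71, 71, 70, 71, 71, 71, 71, 70, 61, 46, 43, 41, 42, 42, 42, 42, 45, 62, 71, 71, 70, 71, 71, 72, 72]
```

The top is about 3.4 mm off, a lean of roughly 0.025 rad, which is well within 0.12. I'll let some time pass and confirm it is still and that the loose things haven't moved.

Emit:
apply_moves --pt "0 0 0 0 1" --pt "0 0 0 0 1" --pt "0 0 0 0 1" --pt "0 0 0 0 1"

```text
clock: 26.05
ee_pos: [489.0, -83.2, 338.2]
orientation: [-1.596, 1.57, 2.804]
ft_force: [0.3, -0.5, 0.5]
grip_width: 0.0
```

Run:
```python
from foot import *
s=sf()
p=bot.get_image('wrist')
p0,_=pickle.load(open('w14.pkl','rb'))
print('diff',np.abs(p['pixels'].astype(int)-p0['pixels'])[130:260,200:300].mean())
q=bot.get_image('scene'); q0=pickle.load(open('scene0.pkl','rb'))
for t in ['carton_centre','ribbon_centre','tent_centre']:
    r=bot.silhouettes(q,t); print(t,[np.round(d['box'],1) for d in r][:1], [np.round(d['box'],1) for d in pickle.load(open(f'scene0_{t}.pkl','rb'))][:1])
```

```text
t26.05 foot xyz [-3.000e-01  3.180e+01  3.382e+02] head-err 0.21 Fworld [ 0.3 -0.5  0.5] T [-0.01 -0.02  0.02] w0.000
diff 5.038846153846154
carton_centre [array([308.4, 248.2,  41.3, 102.9])] [array([309.4, 248.4,  39.6,  97.1])]
ribbon_centre [array([183.4, 219.5,  27.4,  25.2])] [array([183.3, 220.6,  24.7,  19.8])]
tent_centre [array([338.4, 207.9,  12.8,  14. ])] [array([337.1, 205.9,  15.8,  14.1])]
```

Run:
```python
from plant import bot
print(bot.finish_job())
```

```text
the job is handed in; nothing more can be done
None
```

The board is standing in the sign foot with its rail on the seat, let go, and I handed the job in at about 26 s of the 64 s. No verdict was reported.

**What I did**
- I pushed the board along the ledge until it jutted about 36 mm past the end away from the carton. The first push slid in front of the board without moving it, so I repeated it 8 mm deeper.
- I reached round the jutting end, swung the board upright between the fingers, gripped it and carried it over. Then I pressed the rail past the lips into the clips and let go.

**Last checks**
- **Height:** the rail bottomed out at a tool height of 171.6 mm (predicted 171.7) with about 20 N of press. Pressing on the top edge over the far clip met it at 153.5 mm, against about 154 mm for fully home. I did not repeat the press over the near clip.
- **Alignment:** after release the camera overlays matched the home pose along and across the foot.
- **Lean:** pressing over the far clip left the top about 3 mm towards the robot, a lean of about 0.025 rad against the 0.12 limit.
- **Loose things:** the carton, spool and tent were within about 1 to 2 pixels of their starting places in the scene camera.
- **Stillness:** I did not get a clean result. The picture comparison half a second apart showed some difference, but the arm, and the wrist camera on it, had itself moved about 2 mm.

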